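# Level a rocking weighing stand with its two wing screws

## Task

The cross-shaped weighing stand on the bench leans to one side and rocks. Turn the wing heads of its two levelling screws until it stands level and all four feet carry load, so that it no longer rocks: both screw feet snug on their plates (5 to 10 newtons on each is right), not driven so hard that the fixed feet lose their load. Work gently, without shoving the stand or pressing hard on it, and leave the weight and the tub on the pan and the things around the stand as they are.

Things in the scene. Friction and masses are not known exactly. Their poses are not given: they have to be found in the camera images.
- stand: Loose grey plus-shaped base, 3.6 to 4.3 kg loaded; origin at its centre, level with the fixed feet's undersides; own x to the rear arm, y to the left screw, z up (vertical = level). Bars 326 x 46 mm along y, 212 x 42 mm along x, tops 30 mm up; a 96 x 180 mm pan (top 33 mm up) carries weight and tub. It rocks about the line through its two fixed feet and leans on the screw on the weight's side.
- front_foot: Fixed domed rubber foot, 26 mm across, 16 mm high, on the stand's own -x arm at (-85, 0) mm; origin at the lowest point of the dome. It does not adjust.
- rear_foot: Fixed foot like the front one, at (+85, 0) mm of the stand; origin at the lowest point of the dome.
- left_wing (a point): Grip point on the upright axis of the left screw, at (0, 140) mm of the stand, about 65 mm up: middle of its wing, a dark steel bar 46 mm along own x, 12 along y, 30 high; arm top about 20 mm below its underside. Clockwise from above moves wing and foot down through the stand, 16 mm a turn, at least 12 mm from the start: a loaded screw lifts its end, a free one comes down. It stays where left.
- right_wing (a point): The same on the right screw, at (0, -140) mm of the stand, same thread. The bare thread drags 0.04 N m on each screw; while it turns, a loaded foot rubs on its plate and adds about 0.015 N m per newton of load (this fades when the hand stops). At the start each foot is 3.5 to 8 mm short of what a level stand needs, one unlike the other.
- left_foot: Rubber pad 32 mm across, 7 mm thick, at the foot of the left screw, turning with it; origin at the centre of its underside; gives 1 mm per 14 N. It belongs on the round steel packing plate below it, 54 mm across, whose top is 1 to 4 mm above the bench, not known nearer.
- right_foot: The same pad on the right screw, with a packing plate of its own. Being flat, a pad meets its plate first with the edge on the side to which the stand leans, and settles flat (by about 1 mrad of the stand's lean) as it is loaded.
- weight: Loose turned steel weight with a small knob, 62 mm across, 55 mm high, 0.9 kg, standing on the pan to the left or right of the middle; by it the stand leans to its side (2 to 2.5 N on that screw foot, so 2 to 3 N on the other wing tips it over). Origin: centre of its underside.
- tub: Loose small lidded ink tub, 68 mm across, 53 mm high, 0.12 kg, standing on the pan on the other side. Origin: centre of its underside.
- pigment_bottle: Bystander: small dark pigment bottle, 40 mm across, 93 mm high, standing on the bench behind the stand. Origin: centre of its underside.
- cup: Bystander: open grey plastic cup, 87 mm across, 86 mm high, standing on the bench. Origin: centre of its underside.
- lid: Bystander: flat round tub lid, 92 mm across, 10 mm high, lying on the bench. Origin: centre of its underside.
Not all that is in view belongs to the job. What is shaped like the weight but blue or red is not meant.

How it is judged:
By the outcome, as a careful person would: the job done as asked, in the order asked, and still so for the second after the job is handed in, with the robot touching nothing.
It also fails if it takes over 72 s, if anything falls off the work surface, if the arm or the gripper's body presses on something with over 40 N, if the wrist force passes 120 N, or if a joint passes its speed limit or range.

## Robot

A 7-joint arm with a two-finger parallel gripper is mounted at the origin on a cart in front of the work surface, level with it; the furniture and walls round the work are solid. World frame = base frame: x ahead of the robot, y to its left, z up, the work surface at z = 0. Lengths are in m, angles in rad, forces in N, time in s.
With the tool pointing down it reaches from about 0.425 to 0.925 m from the base axis. Payload 6.8 kg.
Tool frame: the origin (TCP) lies midway between the tips of the shut fingers; the grasp point (between the pads) lies 19 mm behind it; z points along the fingers, y is the line along which they close (so a half turn about z gives the same grasp; the last joint's range is limited). The gripper opens to 85 mm and grips with 20 to 120 N. Pads are 22 mm wide; open, the fingers measure 114 mm over their backs; the gripper's body (76 mm by 85 mm) begins 54 mm behind the grasp point. The pads swing forward as they close: fully open they stand 13 mm farther back than shut.
Start: joints at [-1.371, 0.477, 0.022, 1.555, -0.011, 1.109, -0.083], TCP at [0.204, 0.643, 0.231] pointing down, gripper open.
Joint ranges: [-2.96, 2.96], [-0.34, 2.1], [-1.41, 1.46], [0.24, 2.44], [-1.37, 4.51], [0.17, 1.92], [-2.96, 2.96]. Speed limits (rad/s): [2.39, 2.39, 3.14, 3.14, 3.14, 3.14, 3.14].

## Interface

Orientations are given as a rotation vector (axis times angle).
In Python, from bench import r gives the robot as it stands. The module is installed in compiled form; this text tells all that it offers.
- The arm moves only by the tool apply_moves, never from a script. Its argument "rows" is a list of rows, each a list of 6 numbers: the shift along the tool's x, y, z scaled (see below), then the turn, a rotation vector about the tool's x, y, z scaled (see below). A call has 1 to 5 rows; each row is the pose to reach, as a shift and turn from the pose commanded when the call began, along the tool's axes at that moment; what a row does not reach only later rows make up. The controller multiplies each number of a shift by 0.25 m and each number of a turn by 90 degrees. A row lasts 1/8 s, in which the tool goes at most 62.5 mm and 10.7 degrees, less where a joint would pass 70% of its speed; a pose out of reach is approached as far as the arm can. A call with a number of a shift or a turn outside -1 to 1 is refused whole. A call with a gripper value outside its range is refused whole. "claw" is the opening, from 0 (shut) to 1 (fully open), set as the call begins (left out, the last holds). The fingers move at their own pace and stop on an object; "newtons" is the grip in N (left out, the last holds). Time passes only in rows, so rows that repeat a pose let the fingers close. It gives the time, the measured TCP pose, the force, the opening and the grip force at its end, in the units of the state.
- r.get_obs(): the state, without advancing time (a new reading comes with each control period).
- r.grab_frame(name): name is "scene" or "side" or "wrist"; returns a dict with "pixels" (384x512x3 uint8, red, green, blue), "intrinsics" (3x3 intrinsics, pixels), "dist" ([k1, k2, p1, p2, k3] as OpenCV has them; the pictures are not rectified), "eye" and "attitude" of the camera in the world. Camera axes: x right, y up, looking along -z (the intrinsics and any distortion apply to the point x, -y, -z); pixel columns grow to the right and rows downward; lengths in m; the calibration is good to about 2 mm. A picture is of the moment at which its call begins. There is no depth.
- r.hand_in(): hands the job in; it is judged then, once.
Trained networks look in a picture, given as the dict that the camera call returned (one of the last four; its "shot" number tells which), for a name from the list of things; names that differ only in an ending like _2 or _b are one class to them, and where a whole thing is asked for, a point or a joint stands for the part that bears it (a point fixed in the world has none). Each returns a list of dicts, best first, with "conf" (0 to 1); they miss things now and then, are a little off and sometimes report something else, mostly with a low value. They report only what shows in the picture. A call takes as long as a camera call. They do not tell look-alikes from the thing itself.
- r.search_frame(picture, thing): "rect" ([left, top, width, height] in pixels, round what is visible of it).
- r.outline_of(picture, thing): "pixels" (384x512 bool, what is visible of it) and "rect" ([left, top, width, height] in pixels, round what is visible of it).
- r.landmark_of(picture, thing): "point" ([column, row] in pixels: a listed point, or the origin of a listed thing).
The state is a dict: "clock": time; "joints": joint angles; "qvel": joint speeds; "tau": joint torques, N m; "tcp_pos": TCP position; "orientation": TCP orientation; "contact_force": force on the tool from outside, world axes, zero at the start; "moment": the same for the moment, N m; "grip_width": finger opening in m; "gripper_force": force on a finger pad.
Only numpy, scipy, OpenCV 4.12 (cv2) and the standard library are available. Lean on these libraries where they do the work, as an engineer would, in place of code of your own. Each camera call takes 0.05 s, during which the arm holds its last target. There are 200 camera calls.

## Working session

There is one attempt and no reset: what is moved stays moved. The work goes in short steps, Python scripts to look and compute and a tool call to move; the robot and the scene stay as the last step left them, time stands still between calls to the robot, and variables do not carry over. Pictures are saved under pics/ and viewed, at most 10 in all, crops included, and the job is handed in when it is done.

Besides the shell and the picture viewer there is one more tool, called after "Request:" as name(argument=value, ...), one argument or row to a line, values as JSON. apply_moves: Moves the arm, as the interface text tells. Its arguments: {"type":"object","properties":{"rows":{"type":"array","items":{"type":"array","items":{"type":"number"}}},"claw":{"type":"number"},"newtons":{"type":"number"}},"required":["rows"]}

```bash
mkdir -p pics
cat > h.py <<'E'
import numpy as np, cv2
from scipy.spatial.transform import Rotation as R
from bench import r
def Rot(a):
    a=np.array(a,float)
    if a.shape==(3,3): return a
    return R.from_quat(a).as_matrix() if a.size==4 else R.from_rotvec(a).as_matrix()
def ray(f,p):
    u=cv2.undistortPoints(np.array([[p]],float),np.array(f["intrinsics"]),np.array(f["dist"]))[0,0]
    return np.array(f["eye"]),Rot(f["attitude"])@np.array([u[0],-u[1],-1.])
def atz(f,p,z):
    e,d=ray(f,p); return e+d*(z-e[2])/d[2]
def proj(f,X):
    c=Rot(f["attitude"]).T@(np.array(X)-np.array(f["eye"]))
    return cv2.projectPoints(np.array([[c[0],-c[1],-c[2]]]),np.zeros(3),np.zeros(3),np.array(f["intrinsics"]),np.array(f["dist"]))[0].ravel()
def tri(obs):
    A=np.zeros((3,3));b=np.zeros(3)
    for f,p in obs:
        e,d=ray(f,p);d/=np.linalg.norm(d);M=np.eye(3)-np.outer(d,d);A+=M;b+=M@e
    return np.linalg.solve(A,b)
def save(f,n): cv2.imwrite(f"pics/{n}.png",cv2.cvtColor(f["pixels"],cv2.COLOR_RGB2BGR))
E
python3 - <<'E'
from h import *
np.set_printoptions(precision=4,suppress=True)
o=r.get_obs(); print(o)
fs={n:r.grab_frame(n) for n in("scene","side")}
for n,f in fs.items(): print(n,f["eye"],f["attitude"])
cv2.imwrite("pics/a.png",cv2.cvtColor(np.hstack([fs["scene"]["pixels"],fs["side"]["pixels"]]),cv2.COLOR_RGB2BGR)[:, :]) 
im=cv2.imread("pics/a.png"); cv2.imwrite("pics/a.png",np.vstack([im[:,:512],im[:,512:]])[:, :]) 
save(fs["scene"],"s0"); save(fs["side"],"d0")
for t in "stand left_wing right_wing front_foot rear_foot left_foot right_foot weight tub pigment_bottle cup lid".split():
    P={}
    for n,f in fs.items():
        l=r.landmark_of(f,t)
        if l: P[n]=l; print(t,n,[(np.round(x["point"],1),round(x["conf"],2)) for x in l[:3]])
    if len(P)==2: print("   tri",tri([(fs[n],P[n][0]["point"]) for n in P]))
E
```

```text
{'clock': 0.0, 'joints': array([-1.3711,  0.4778,  0.0223,  1.5565, -0.0115,  1.1093, -0.0831]), 'qvel': array([-0.0006, -0.0013,  0.0005, -0.0016,  0.001 , -0.0004,  0.002 ]), 'tau': array([  0.0007, -59.6437,   1.6076, -28.1201,   0.0123,   0.0093,
        -0.    ]), 'tcp_pos': array([0.2043, 0.6427, 0.2303]), 'orientation': array([-0.4815, -3.1043,  0.003 ]), 'contact_force': array([ 0.2848, -0.1935, -0.6044]), 'moment': array([ 0.0322, -0.0171, -0.0212]), 'gripper_force': 0.0, 'grip_width': 0.08502405445036067}
scene [ 0.145  -0.15    0.7315] [ 0.6597 -0.3361 -0.9366]
side [0.5596 0.974  0.6775] [ 0.0507 -1.3804 -2.7695]
stand scene [(array([235. , 214.2]), 0.8)]
stand side [(array([266.7, 222.2]), 0.64), (array([262.9, 223.5]), 0.64)]
   tri [ 0.5809  0.2176 -0.0063]
left_wing scene [(array([197.4, 161.2]), 0.69)]
left_wing side [(array([251. , 235.4]), 0.49)]
   tri [0.6162 0.3543 0.0721]
right_wing scene [(array([276.5, 235. ]), 0.5)]
right_wing side [(array([275.6, 178.3]), 0.5)]
   tri [0.5547 0.0796 0.0525]
rear_foot scene [(array([144.2, 183.6]), 0.44)]
right_foot side [(array([251.2, 233.7]), 0.4)]
weight scene [(array([359.4, 290.1]), 0.69), (array([248.3, 215.3]), 0.65), (array([148.5, 230.6]), 0.6)]
weight side [(array([321.6, 258.4]), 0.73), (array([268.3, 202.4]), 0.54), (array([273.2, 160.2]), 0.5)]
   tri [ 0.5128 -0.0078 -0.2163]
tub scene [(array([219.7, 193. ]), 0.58)]
tub side [(array([262.5, 224.4]), 0.96)]
   tri [0.5908 0.2686 0.0312]
pigment_bottle scene [(array([282.5, 173.4]), 0.93), (array([144.1, 181.8]), 0.37)]
pigment_bottle side [(array([207.5, 214.7]), 0.92)]
   tri [ 0.761   0.1922 -0.0054]
cup scene [(array([331.2, 201.9]), 0.72)]
cup side [(array([218.8, 183. ]), 0.55)]
   tri [ 0.7458  0.0376 -0.0014]
lid scene [(array([143.4, 183.9]), 0.77)]
lid side [(array([282.2, 295.8]), 0.61), (array([268.5, 222. ]), 0.54)]
   tri [ 0.532   0.4749 -0.0036]
```

View pics/s0.png

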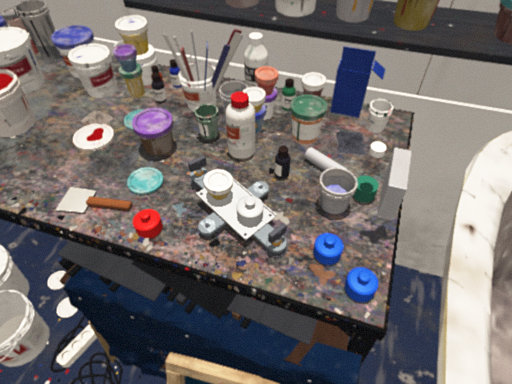

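View pics/d0.png

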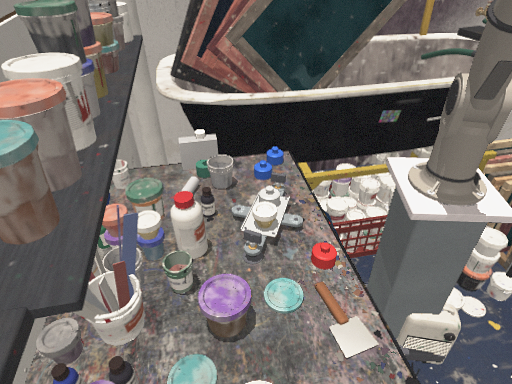

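The scene camera shows the stand near (235,214). The weight is on its right half at (248,210) and the tub on its left at (218,187). The wings are at about (197,163) and (276,237). The side view agrees, with the stand near (266,220). So the stand leans right. I'll move above it for a close look.

Request:
apply_moves(
  rows=[
    [-0.2, -0.12, -0.1, 0, 0, 0],
    [-0.4, -0.24, -0.2, 0, 0, 0],
    [-0.6, -0.36, -0.3, 0, 0, 0],
    [-0.8, -0.48, -0.4, 0, 0, 0],
    [-0.97, -0.58, -0.4, 0, 0, 0],
  ],
)

```text
clock: 1.92
tcp_pos: [0.3938, 0.4306, 0.3339]
orientation: [0.483, 3.102, 0.006]
contact_force: [-0.9, -0.3, -0.8]
grip_width: 0.0852
gripper_force: 0.0
```

Request:
apply_moves(
  rows=[
    [-0.2, -0.12, 0, 0, 0, 0],
    [-0.4, -0.24, 0, 0, 0, 0],
    [-0.6, -0.36, 0, 0, 0, 0],
    [-0.8, -0.48, 0, 0, 0, 0],
    [-0.97, -0.58, 0, 0, 0, 0],
  ],
)

```text
clock: 2.55
tcp_pos: [0.5802, 0.2177, 0.3316]
orientation: [0.483, 3.104, 0.0]
contact_force: [0.6, 0.9, 0.6]
grip_width: 0.0853
gripper_force: 0.0
```

Run:
```python
from h import *
np.set_printoptions(precision=4,suppress=True)
o=r.get_obs(); print(o["clock"],o["joints"],o["tcp_pos"],o["orientation"],o["contact_force"],o["moment"])
f=r.grab_frame("wrist"); save(f,"w1"); print(f["eye"],f["intrinsics"],f["dist"])
for t,z in dict(stand=0,left_wing=.065,right_wing=.06,front_foot=.0,rear_foot=.0,left_foot=.008,right_foot=.003,weight=.033,tub=.033,pigment_bottle=0,cup=0,lid=0).items():
    l=r.landmark_of(f,t)
    print(t,[(np.round(x["point"],1),round(x["conf"],2),atz(f,x["point"],z)) for x in l[:2]])
```

```text
2.55 [-0.6682  0.3142  0.2729  1.5836 -0.0874  1.2553  0.8808] [0.5802 0.2177 0.3316] [0.4834 3.1035 0.0002] [0.6498 0.9026 0.6079] [ 0.014  -0.039  -0.0425]
[0.5047 0.2414 0.4744] [[323.9901   0.     256.7695]
 [  0.     323.9901 195.0424]
 [  0.       0.       1.    ]] [0.0247 0.     0.     0.     0.    ]
stand [(array([259.9, 151.8]), 0.88, array([0.5895, 0.2197, 0.    ]))]
left_wing [(array([368.9, 141.6]), 0.85, array([0.6075, 0.357 , 0.065 ]))]
right_wing [(array([148.1, 164. ]), 0.89, array([0.5498, 0.0792, 0.06  ]))]
front_foot []
rear_foot [(array([261.6, 149.6]), 0.41, array([0.5872, 0.2231, 0.    ]))]
left_foot [(array([274.1, 255.1]), 0.2, array([0.7548, 0.1912, 0.008 ]))]
right_foot []
weight [(array([329.6,   3.4]), 0.91, array([0.4394, 0.354 , 0.033 ])), (array([117.3, 205.2]), 0.78, array([0.5951, 0.0022, 0.033 ]))]
tub [(array([294.2, 144.9]), 0.97, array([0.5888, 0.2686, 0.033 ]))]
pigment_bottle [(array([272.9, 256.6]), 0.91, array([0.7612, 0.1877, 0.    ]))]
cup [(array([177.5, 273.1]), 0.71, array([0.7419, 0.0275, 0.    ]))]
lid [(array([431.9,  54.6]), 0.82, array([0.5354, 0.4779, 0.    ]))]
```

View pics/w1.png

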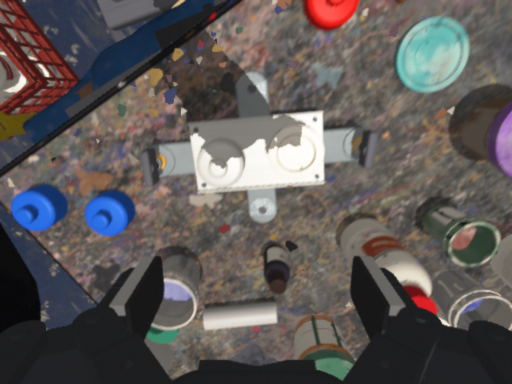

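The wrist view shows the white pan with the weight at (220,160) and the tub at (297,145). The dark wing bars are at (151,165) right and (368,148) left, and the stand's y axis is at about 78° in the world. I'll measure the lean by touching both bar tops gently with shut fingers, starting on the right.

Request:
apply_moves(
  rows=[
    [-0.01, -0.1, 0.16, 0, 0, -0.066],
    [-0.02, -0.2, 0.33, 0, 0, -0.066],
    [-0.03, -0.3, 0.5, 0, 0, -0.066],
    [-0.041, -0.446, 0.7, 0, 0, -0.066],
    [-0.041, -0.446, 0.806, 0, 0, -0.066],
  ],
  claw=0,
  newtons=20,
)

```text
clock: 3.82
tcp_pos: [0.5529, 0.1068, 0.1276]
orientation: [-0.327, -3.122, 0.004]
contact_force: [1.1, -0.4, -0.5]
grip_width: -0.0002
gripper_force: 0.0
```

Request:
apply_moves(
  rows=[
    [0, 0, 0, 0, 0, 0],
    [0, 0, 0, 0, 0, 0],
  ],
)

```text
clock: 4.08
tcp_pos: [0.5558, 0.1115, 0.131]
orientation: [0.318, 3.124, 0.002]
contact_force: [0.0, 0.2, 0.2]
grip_width: 0.0002
gripper_force: 0.0
```

Run:
```python
from h import *
np.set_printoptions(precision=4,suppress=True)
F=[]
for i in range(6):
    f=r.grab_frame("wrist"); o=r.get_obs(); F.append(np.r_[o["contact_force"],o["moment"],o["tau"],o["tcp_pos"]])
F=np.array(F); print(F.mean(0),F.std(0),sep="\n")
print(o["clock"],o["joints"],o["tcp_pos"],o["orientation"],o["grip_width"]); print(Rot(o["orientation"]))
save(f,"w2")
for t,z in dict(left_wing=.065,right_wing=.06,stand=0,weight=.033).items():
    l=r.landmark_of(f,t)
    print(t,[(np.round(x["point"],1),round(x["conf"],2),atz(f,x["point"],z)) for x in l[:2]])
print("tip",proj(f,o["tcp_pos"]),"below at z30",proj(f,np.r_[o["tcp_pos"][:2],.03]))
```

```text
[ -0.1849  -0.0219   0.1051  -0.0087   0.0099  -0.0109   0.0447 -48.9219
   4.075  -22.4384   0.0115   0.0031  -0.002    0.5557   0.1114   0.1311]
[0.4834 0.4547 0.3302 0.041  0.0333 0.0089 0.075  0.294  0.0052 0.1811
 0.0024 0.01   0.0005 0.0003 0.0002 0.0003]
4.375 [-0.5019  0.424   0.2473  1.9257 -0.1403  0.8067  1.1887] [0.5553 0.1111 0.1306] [0.3192 3.124  0.0012] -9.307343027046412e-05
[[-0.9793  0.2022  0.0014]
 [ 0.2022  0.9793  0.0006]
 [-0.0012  0.0009 -1.    ]]
left_wing [(array([339. , 206.2]), 0.73, array([0.5638, 0.1667, 0.065 ])), (array([464.2, 195.1]), 0.47, array([0.5729, 0.2496, 0.065 ]))]
right_wing [(array([212.8, 211.5]), 0.93, array([0.5518, 0.0801, 0.06  ]))]
stand [(array([384.4, 194.8]), 0.61, array([0.5881, 0.2198, 0.    ]))]
weight [(array([ 19.3, 241.2]), 0.94, array([ 0.5542, -0.0843,  0.033 ])), (array([133. , 255.7]), 0.9, array([0.5857, 0.0002, 0.033 ]))]
tip [257.1734 257.3937] below at z30 [256.7422 194.5102]
```

View pics/w2.png

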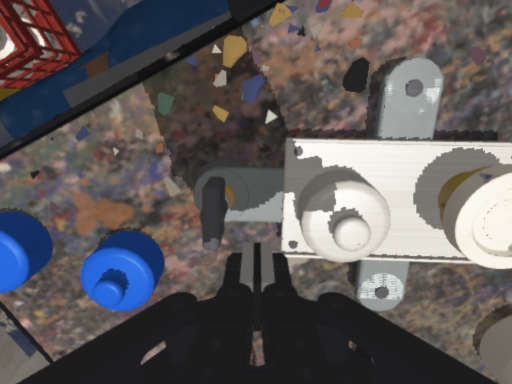

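The wrist view shows the right wing at (214,210) and the grey bar between it and the pan. The planned touch point projects to (257,194), on the middle of the bar and clear of both. Now I descend.

Request:
apply_moves(
  rows=[
    [0, 0, 0.2, 0, 0, 0],
    [0, 0, 0.34, 0, 0, 0],
    [0, 0, 0.39, 0, 0, 0],
    [0, 0, 0.4, 0, 0, 0],
    [0, 0, 0.4, 0, 0, 0],
  ],
)

```text
clock: 5.2
tcp_pos: [0.5551, 0.111, 0.031]
orientation: [0.32, 3.125, 0.001]
contact_force: [-2.4, 0.7, 3.7]
grip_width: 0.0001
gripper_force: 1.9
```

Request:
apply_moves(
  rows=[
    [0, 0, 0.004, 0, 0, 0],
    [0, 0, 0.004, 0, 0, 0],
  ],
)

```text
clock: 5.45
tcp_pos: [0.5554, 0.111, 0.0305]
orientation: [0.32, 3.124, 0.002]
contact_force: [-4.7, -0.8, 9.0]
grip_width: 0.0002
gripper_force: 3.5
```

```bash
cat >> h.py <<'E'
def rd(n=4):
    F=[]
    for i in range(n):
        r.grab_frame("wrist"); o=r.get_obs(); F.append(np.r_[o["contact_force"],o["moment"][2],o["tau"],o["tcp_pos"]*1e3])
    F=np.array(F).mean(0)
    print("t %.2f F"%o["clock"],np.round(F[:3],2),"Mz %.3f"%F[3],"tau",np.round(F[4:11],3),"tcp",np.round(F[11:],2),"q7 %.3f"%o["joints"][6],"w %.4f gf %.1f"%(o["grip_width"],o["gripper_force"]))
    return o
E
python3 -c "
from h import *
rd(4)"
```

```text
t 5.65 F [-3.21  0.71  8.37] Mz -0.060 tau [  0.523 -50.251   4.771 -17.812   0.111  -1.083   0.091] tcp [555.39 111.03  30.57] q7 1.232 w 0.0001 gf 3.5
```

Request:
apply_moves(
  rows=[
    [0, 0, -0.01, 0, 0, 0],
    [0, 0, -0.2, 0, 0, 0],
    [0, 0, -0.4, 0, 0, 0],
    [0, 0.2, -0.4, 0, 0, 0],
    [0, 0.45, -0.4, 0, 0, 0],
  ],
)

```text
clock: 6.28
tcp_pos: [0.5794, 0.2205, 0.1312]
orientation: [0.326, 3.121, 0.002]
contact_force: [1.2, 0.1, -0.6]
grip_width: 0.0001
gripper_force: 0.0
```

Request:
apply_moves(
  rows=[
    [0, 0.2, 0, 0, 0, 0],
    [0, 0.45, 0, 0, 0, 0],
    [0, 0.45, 0, 0, 0, 0],
    [0, 0.45, 0, 0, 0, 0],
  ],
)

```text
clock: 6.78
tcp_pos: [0.6006, 0.3305, 0.1291]
orientation: [0.32, 3.125, -0.001]
contact_force: [0.4, -1.6, -0.5]
grip_width: -0.0002
gripper_force: 0.0
```

Run:
```python
from h import *
o=rd(3); f=r.grab_frame("wrist"); save(f,"w3")
np.set_printoptions(precision=4,suppress=True)
print(Rot(o["orientation"]))
for t,z in dict(left_wing=.065,stand=0,tub=.033).items():
    l=r.landmark_of(f,t)
    print(t,[(np.round(x["point"],1),round(x["conf"],2),atz(f,x["point"],z)) for x in l[:2]])
print("below at z30",proj(f,np.r_[o["tcp_pos"][:2],.03]))
```

```text
t 6.92 F [ 0.15 -0.66 -0.24] Mz 0.004 tau [-1.1680e+00 -6.2101e+01  4.8580e+00 -2.5198e+01 -4.5000e-02 -1.4000e-02
  1.0000e-03] tcp [600.93 328.97 129.17] q7 0.899 w -0.0002 gf 0.0
[[-0.9787  0.2053  0.0004]
 [ 0.2053  0.9787 -0.0007]
 [-0.0006 -0.0006 -1.    ]]
left_wing [(array([298.8, 221.9]), 0.75, array([0.6145, 0.3553, 0.065 ])), (array([423.5,  69.1]), 0.27, array([0.5331, 0.4435, 0.065 ]))]
stand [(array([300.2, 221. ]), 0.69, array([0.6424, 0.36  , 0.    ])), (array([ 55.6, 206.5]), 0.57, array([0.5839, 0.1502, 0.    ]))]
tub [(array([174.3, 195. ]), 0.67, array([0.5864, 0.2663, 0.033 ]))]
below at z30 [257.1414 195.4887]
```

View pics/w3.png

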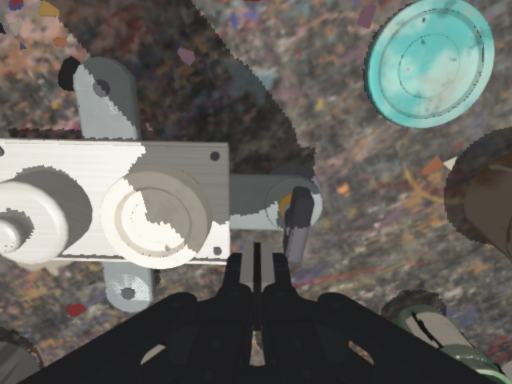

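The left view is similar: the bar lies between the pan edge at col 228 and the wing at (298,222), and the touch point is at (257,195). I'll descend more carefully here because this end is unloaded.

Request:
apply_moves(
  rows=[
    [0, 0, 0.16, 0, 0, 0],
    [0, 0, 0.28, 0, 0, 0],
    [0, 0, 0.34, 0, 0, 0],
    [0, 0, 0.348, 0, 0, 0],
    [0, 0, 0.348, 0, 0, 0],
  ],
)

```text
clock: 7.75
tcp_pos: [0.6009, 0.3306, 0.0427]
orientation: [0.321, 3.125, 0.0]
contact_force: [-0.1, -0.7, 0.9]
grip_width: -0.0003
gripper_force: 0.5
```

```bash
python3 -c "
from h import *
rd(3)"
```

```text
t 7.90 F [-0.54 -1.14  0.76] Mz -0.017 tau [-4.1200e-01 -6.4870e+01  5.3360e+00 -2.2036e+01 -1.2800e-01 -1.7200e-01
  4.0000e-03] tcp [601.3  331.1   43.05] q7 0.917 w 0.0002 gf 0.6
```

Request:
apply_moves(
  rows=[
    [0, 0, 0.004, 0, 0, 0],
    [0, 0, 0.004, 0, 0, 0],
  ],
)

```text
clock: 8.15
tcp_pos: [0.6013, 0.3317, 0.0417]
orientation: [0.32, 3.124, 0.002]
contact_force: [1.6, -0.7, 2.9]
grip_width: 0.0003
gripper_force: 1.3
```

```bash
python3 -c "
from h import *
rd(3)"
```

```text
t 8.30 F [1.24 0.12 3.08] Mz 0.015 tau [-2.4300e-01 -6.3303e+01  5.2890e+00 -2.0346e+01 -1.6000e-02  2.5100e-01
  1.5000e-02] tcp [601.13 331.52  41.46] q7 0.918 w 0.0005 gf 1.3
```

Request:
apply_moves(
  rows=[
    [0, 0, 0.004, 0, 0, 0],
    [0, 0, 0.004, 0, 0, 0],
  ],
)

```text
clock: 8.55
tcp_pos: [0.6003, 0.3309, 0.0397]
orientation: [-0.32, -3.125, 0.0]
contact_force: [1.7, 0.2, 2.5]
grip_width: 0.0002
gripper_force: 1.2
```

```bash
python3 -c "
from h import *
rd(3)"
```

```text
t 8.70 F [ 0.52 -0.27  2.87] Mz -0.006 tau [-1.1400e-01 -6.3578e+01  5.4540e+00 -2.0500e+01  1.9000e-02  1.9600e-01
  1.0000e-02] tcp [600.35 330.99  39.69] q7 0.918 w 0.0001 gf 1.2
```

Touch results: right contact at z≈31.3 mm and left at ≈43.1 mm, over 224.6 mm. That is a lean of about 52 mrad to the right, so the right screw is about 7.3 mm short (roughly 170° of turn). The tipping force is about 2.9 N at 112 mm, as stated in the task. Next I grip the right wing.

Request:
apply_moves(
  rows=[
    [0, 0, -0.2, 0, 0, 0],
    [0, 0, -0.4, 0, 0, 0],
    [0, -0.25, -0.4, 0, 0, 0],
    [0, -0.5, -0.4, 0, 0, 0],
    [0, -0.6, -0.4, 0, 0, 0],
  ],
)

```text
clock: 9.32
tcp_pos: [0.5687, 0.1791, 0.1394]
orientation: [-0.327, -3.123, 0.004]
contact_force: [-0.0, 0.6, -0.0]
grip_width: -0.0001
gripper_force: 0.0
```

Request:
apply_moves(
  rows=[
    [-0.005, -0.2, 0, -0.033, 0, 0],
    [-0.015, -0.422, 0, -0.033, 0, 0],
    [-0.017, -0.422, 0, -0.033, 0, 0],
    [-0.017, -0.422, 0, -0.033, 0, 0],
  ],
  claw=0.45,
)

```text
clock: 9.82
tcp_pos: [0.5528, 0.081, 0.1396]
orientation: [0.318, 3.12, 0.082]
contact_force: [-1.5, 0.3, -0.5]
grip_width: 0.0384
gripper_force: 0.0
```

Run:
```python
from h import *
o=rd(2); f=r.grab_frame("wrist"); save(f,"w4")
np.set_printoptions(precision=4,suppress=True)
M=Rot(o["orientation"]);print(M)
for t,z in dict(right_wing=.058).items():
    for x in r.landmark_of(f,t)[:2]:
        P=atz(f,x["point"],z); print(t,np.round(x["point"],1),round(x["conf"],2),P,"tool",M.T@(P-o["tcp_pos"]))
    for x in r.outline_of(f,t)[:1]: print(x["rect"],x["conf"], cv2.minAreaRect(np.argwhere(x["pixels"])[:,::-1].astype(np.float32)))
cv2.imwrite("pics/w4c.png",cv2.resize(cv2.imread("pics/w4.png")[100:340,130:390],None,fx=2.3,fy=2.3))
```

```text
t 9.93 F [-0.11  0.35  0.31] Mz 0.011 tau [ 1.0270e+00 -4.7958e+01  4.1880e+00 -2.2560e+01 -9.3000e-02 -4.4000e-02
 -1.0000e-03] tcp [552.88  81.92 139.55] q7 1.302 w 0.0389 gf 0.0
[[-0.9798  0.1996  0.01  ]
 [ 0.1998  0.9785  0.0515]
 [ 0.0005  0.0525 -0.9986]]
right_wing [244.6 205.4] 0.98 [0.5536 0.0769 0.058 ] tool [-0.0017 -0.0092  0.0812]
[236.4, 170.5, 27.0, 70.2] 0.95 ((248.74339294433594, 205.15045166015625), (69.97799682617188, 23.946840286254883), 86.18592071533203)
```

View pics/w4c.png

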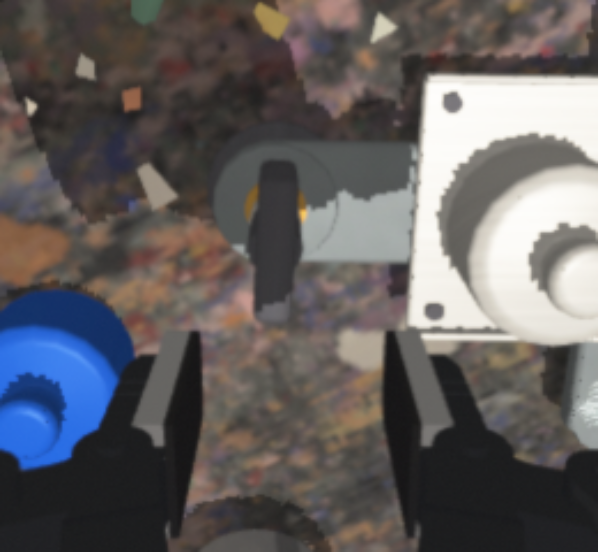

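The crop shows the right wing bar at full-image col ≈250 and rows 170–240, with the finger centre at col ≈257. So I shift about −5.5 mm in tool y, descend, and grip.

Request:
apply_moves(
  rows=[
    [-0.006, -0.022, 0.1, 0, 0, 0],
    [-0.006, -0.022, 0.25, 0, 0, 0],
    [-0.006, -0.022, 0.36, 0, 0, 0],
    [-0.006, -0.022, 0.395, 0, 0, 0],
    [-0.006, -0.022, 0.395, 0, 0, 0],
  ],
)

```text
clock: 10.7
tcp_pos: [0.5542, 0.0796, 0.0408]
orientation: [0.319, 3.12, 0.081]
contact_force: [-0.2, -0.5, -0.3]
grip_width: 0.0385
gripper_force: 0.0
```

Run:
```python
from h import *
o=rd(2); f=r.grab_frame("wrist"); save(f,"w5")
cv2.imwrite("pics/w5c.png",cv2.resize(cv2.imread("pics/w5.png")[100:340,130:390],None,fx=2.3,fy=2.3))
```

```text
t 10.80 F [-0.2   0.02 -0.1 ] Mz -0.035 tau [-9.9000e-02 -5.1541e+01  3.9140e+00 -1.7627e+01 -1.2100e-01 -3.4000e-02
  3.0000e-03] tcp [554.89  79.48  41.71] q7 1.366 w 0.0385 gf 0.0
```

View pics/w5c.png

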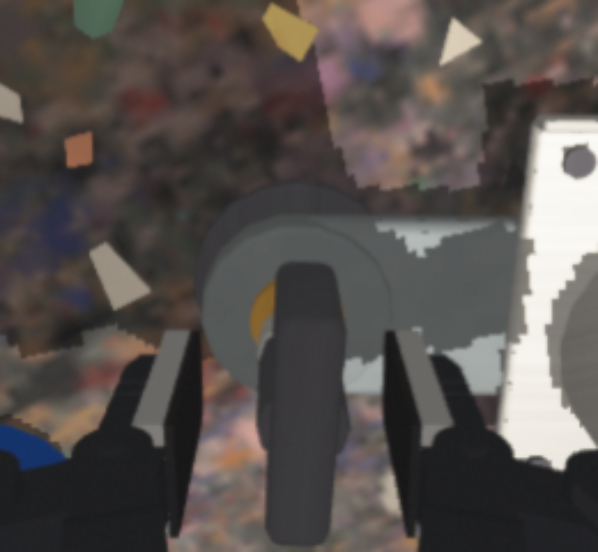

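Run:
```python
from h import *
o=r.get_obs(); f=r.grab_frame("wrist"); M=Rot(o["orientation"])
for z in(.07,.073,.076):
    a,b=[M.T@(atz(f,p,z)-o["tcp_pos"]) for p in((264.5,214),(260,337))]
    print(z,a*1e3,b*1e3,(a+b)*500,np.linalg.norm(a-b))
for x in r.landmark_of(f,"right_wing")[:1]: print(x, M.T@(atz(f,x["point"],.058)-o["tcp_pos"])*1e3)
```

```text
0.07 [ 34.12964486   2.63337711 -27.95875684] [-22.89435844   1.06087711 -27.93913497] [  5.61764321   1.84712711 -27.9489459 ] 0.057045684274094746
0.073 [ 35.30740544   2.5536572  -30.96924537] [-20.22299285   1.02234501 -30.95013744] [  7.54220629   1.78800111 -30.95969141] 0.05555151137858618
0.076 [ 36.48516602   2.47393729 -33.9797339 ] [-17.55162726   0.98381292 -33.96113992] [  9.46676938   1.7288751  -33.97043691] 0.05405733848307752
{'point': [260.4, 271.3], 'conf': 0.66} [  2.08176694   1.30725187 -15.95436876]
```

Request:
apply_moves(
  rows=[
    [0.006, 0.006, 0, 0, 0, 0],
    [0.006, 0.006, 0, 0, 0, 0],
  ],
)

```text
clock: 11.2
tcp_pos: [0.553, 0.0813, 0.0413]
orientation: [0.319, 3.119, 0.081]
contact_force: [0.8, -0.0, -0.6]
grip_width: 0.0382
gripper_force: 0.0
```

Request:
apply_moves(
  rows=[
    [0, 0, 0, 0, 0, 0],
    [0, 0, 0, 0, 0, 0],
    [0, 0, 0, 0, 0, 0],
    [0, 0, 0, 0, 0, 0],
  ],
  claw=0,
  newtons=35,
)

```text
clock: 11.7
tcp_pos: [0.5531, 0.0813, 0.0411]
orientation: [0.319, 3.119, 0.081]
contact_force: [-1.0, 1.6, 3.5]
grip_width: 0.0149
gripper_force: 34.1
```

Run:
```python
from h import *
o=rd(3); print(o["joints"])
# rows: total turn T deg, lean l0->l1
np.set_printoptions(precision=3,suppress=True)
```

```text
t 11.85 F [-0.74  2.03  3.17] Mz -0.019 tau [ 9.3700e-01 -5.1075e+01  4.9790e+00 -1.7289e+01  2.2900e-01 -1.8600e-01
  4.0000e-03] tcp [553.13  81.26  41.08] q7 1.362 w 0.0150 gf 34.1
[-0.37598241  0.5431224   0.18744315  1.99914916 -0.25669351  0.6010181
  1.36237862]
```

Request:
apply_moves(
  rows=[
    [0, 0.0004, 0, 0.0015, -0.0006, 0.09],
    [0, 0.0008, 0, 0.003, -0.0012, 0.19],
    [0, 0.0012, 0, 0.0045, -0.0018, 0.29],
    [0, 0.0016, 0, 0.006, -0.0024, 0.39],
    [0, 0.002, 0, 0.0077, -0.0031, 0.483],
  ],
)

```text
clock: 12.48
tcp_pos: [0.553, 0.0813, 0.041]
orientation: [-1.456, -2.771, -0.058]
contact_force: [-1.3, 2.0, 1.4]
grip_width: 0.0146
gripper_force: 34.2
```

```bash
cat >> h.py <<'E'
def st():
    o=r.get_obs(); print("now %.2f"%o["clock"],"F",np.round(o["contact_force"],2),"M",np.round(o["moment"],3),"tau7 %.4f"%o["tau"][6],"tcp",np.round(o["tcp_pos"]*1e3,2),"q7 %.4f v %.3f"%(o["joints"][6],o["qvel"][6]))
E
python3 -c "
from h import *
st(); rd(3)"
```

```text
now 12.47 F [-1.3   1.96  1.42] M [0.148 0.089 0.128] tau7 1.0978 tcp [553.05  81.33  40.98] q7 0.7538 v -0.921
t 12.62 F [-0.91  0.35  2.44] Mz 0.043 tau [-1.3000e-02 -5.0098e+01  7.5860e+00 -1.7083e+01 -1.3100e-01 -1.9200e-01
 -3.5600e-01] tcp [553.04  81.34  40.91] q7 0.760 w 0.0148 gf 34.3
```

Request:
apply_moves(
  rows=[
    [0.0003, 0.0003, 0, 0.0007, -0.0015, 0.09],
    [0.0006, 0.0006, 0, 0.0014, -0.003, 0.19],
    [0.0009, 0.0009, 0, 0.0021, -0.0045, 0.29],
    [0.0012, 0.0012, 0, 0.0028, -0.006, 0.39],
    [0.0014, 0.0015, 0, 0.0035, -0.0075, 0.483],
  ],
)

```text
clock: 13.25
tcp_pos: [0.5527, 0.0818, 0.0408]
orientation: [-2.371, -2.035, -0.031]
contact_force: [-0.5, 0.0, 2.2]
grip_width: 0.0151
gripper_force: 34.3
```

Request:
apply_moves(
  rows=[
    [0.0004, 0, 0, -0.0005, -0.0015, 0.09],
    [0.0008, 0, 0, -0.001, -0.003, 0.19],
    [0.0012, 0, 0, -0.0016, -0.0045, 0.29],
    [0.0016, 0, 0, -0.0022, -0.006, 0.39],
    [0.002, 0.0001, 0, -0.0027, -0.0078, 0.483],
  ],
)

```text
clock: 13.88
tcp_pos: [0.5523, 0.0825, 0.0407]
orientation: [-2.96, -1.014, -0.008]
contact_force: [-2.2, 1.2, 2.4]
grip_width: 0.015
gripper_force: 34.3
```

Run:
```python
from h import *
st(); o=rd(3); f=r.grab_frame("wrist"); save(f,"w6")
M=Rot(o["orientation"]); print(M, np.degrees(np.arctan2(M[1,1],M[0,1])))
s=r.grab_frame("side"); save(s,"d6")
```

```text
now 13.88 F [-2.23  1.15  2.36] M [0.119 0.612 0.091] tau7 1.1139 tcp [552.29  82.46  40.65] q7 -0.4548 v -0.939
t 14.03 F [-3.27  1.47  3.21] Mz 0.026 tau [  0.698 -48.009  15.217 -16.443  -0.29   -0.964  -0.376] tcp [552.3   82.47  40.54] q7 -0.450 w 0.0146 gf 34.4
[[ 7.86282069e-01  6.17867416e-01  6.03613460e-04]
 [ 6.17806413e-01 -7.86217449e-01  1.33176369e-02]
 [ 8.70310530e-03 -1.00985028e-02 -9.99911134e-01]] -51.83713547194482
```

Request:
apply_moves(
  rows=[
    [0.0003, -0.0003, 0, -0.0013, -0.0007, 0.09],
    [0.0006, -0.0006, 0, -0.0026, -0.0014, 0.19],
    [0.0009, -0.0009, 0, -0.0039, -0.0021, 0.29],
    [0.0012, -0.001, 0, -0.0052, -0.0028, 0.39],
    [0.0015, -0.0013, 0, -0.0065, -0.0034, 0.483],
  ],
)

```text
clock: 14.75
tcp_pos: [0.5522, 0.0834, 0.0406]
orientation: [-3.134, 0.155, 0.004]
contact_force: [-4.5, 2.1, 3.1]
grip_width: 0.0146
gripper_force: 34.5
```

Run:
```python
from h import *
st(); o=rd(3)
M=Rot(o["orientation"]); print(M, np.degrees(np.arctan2(M[1,1],M[0,1])))
f=r.grab_frame("wrist");save(f,"w7"); cv2.imwrite("pics/w7c.png",cv2.resize(f["pixels"][60:,:,::-1],None,fx=1.5,fy=1.5))
```

```text
now 14.75 F [-4.49  2.08  3.12] M [0.331 1.118 0.103] tau7 1.1330 tcp [552.23  83.42  40.62] q7 -1.0803 v -0.973
t 14.90 F [-5.2   3.28  4.11] Mz 0.058 tau [  1.779 -47.69   19.731 -15.6    -0.398  -1.74   -0.383] tcp [552.25  83.37  40.51] q7 -1.076 w 0.0149 gf 34.6
[[ 0.99563291 -0.09332983 -0.00215725]
 [-0.09332302 -0.99563115  0.00306973]
 [-0.00243432 -0.002855   -0.99999296]] -95.35522095018698
```

View pics/w7c.png

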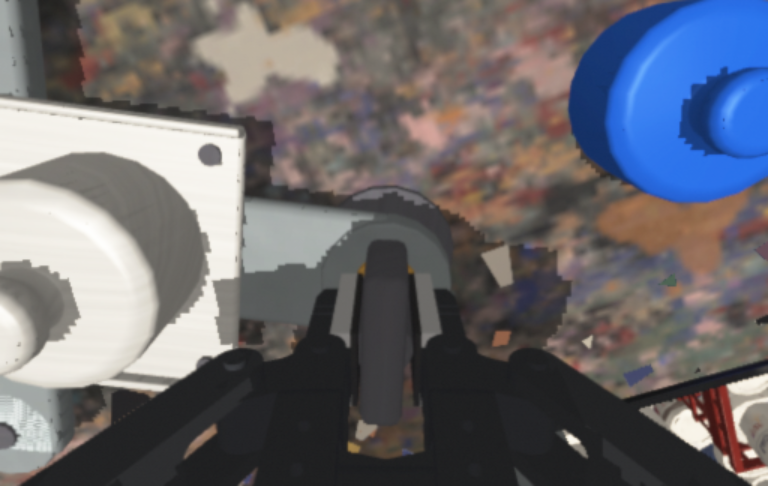

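The fingers still hold the right wing firmly near crop (385,300). It has turned 173.6°, about 7.7 mm. I'll release it, go to the left wing, and wind the wrist back.

Request:
apply_moves(
  rows=[
    [0, 0, 0, 0, 0, 0],
    [0, 0, 0, 0, 0, 0],
    [0, 0, 0, 0, 0, 0],
  ],
  claw=0.45,
)

```text
clock: 15.32
tcp_pos: [0.5539, 0.0827, 0.0412]
orientation: [-3.136, 0.152, -0.002]
contact_force: [0.2, 0.3, -1.0]
grip_width: 0.0386
gripper_force: 0.0
```

Request:
apply_moves(
  rows=[
    [0, 0, -0.1, 0, 0, 0],
    [0, 0, -0.25, 0, 0, 0],
    [0, 0, -0.4, 0, 0, 0],
    [0.035, -0.25, -0.4, 0, 0, 0],
    [0.07, -0.5, -0.4, 0, 0, 0],
  ],
)

```text
clock: 15.95
tcp_pos: [0.5837, 0.2054, 0.1424]
orientation: [-3.134, 0.155, -0.004]
contact_force: [1.7, 0.6, 0.1]
grip_width: 0.0385
gripper_force: 0.0
```

Request:
apply_moves(
  rows=[
    [0.035, -0.25, 0, 0, 0, 0],
    [0.071, -0.5, 0, 0, 0, 0],
    [0.071, -0.615, 0, 0, 0, 0],
    [0.071, -0.615, 0, 0, 0, -0.1],
    [0.071, -0.615, 0, 0, 0, -0.21],
  ],
)

```text
clock: 16.58
tcp_pos: [0.6154, 0.3558, 0.1413]
orientation: [-3.118, -0.375, -0.002]
contact_force: [-0.1, 0.3, -0.2]
grip_width: 0.0381
gripper_force: 0.0
```

Request:
apply_moves(
  rows=[
    [0, 0, 0, 0, 0, -0.11],
    [0, 0, 0, 0, 0, -0.22],
    [0, 0, 0, 0, 0, -0.33],
    [0, 0, 0, 0, 0, -0.44],
    [0, 0, 0, 0, 0, -0.55],
  ],
)

```text
clock: 17.2
tcp_pos: [0.6155, 0.3553, 0.1417]
orientation: [-2.675, -1.645, -0.003]
contact_force: [0.7, -1.8, -0.8]
grip_width: 0.0386
gripper_force: 0.0
```

Request:
apply_moves(
  rows=[
    [0, 0, 0, 0, 0, -0.11],
    [0, 0, 0, 0, 0, -0.22],
    [0, 0, 0, 0, 0, -0.33],
    [0, 0, 0, 0, 0, -0.44],
    [0, 0, 0, 0, 0, -0.55],
  ],
)

```text
clock: 17.82
tcp_pos: [0.6155, 0.3552, 0.1417]
orientation: [-1.742, -2.614, -0.004]
contact_force: [-1.0, 0.8, 0.4]
grip_width: 0.0383
gripper_force: 0.0
```

Request:
apply_moves(
  rows=[
    [0, 0, 0, 0, 0, -0.11],
    [0, 0, 0, 0, 0, -0.22],
    [0, 0, 0, 0, 0, -0.33],
    [0, 0, 0, 0, 0, -0.44],
    [0, 0, 0, 0, 0, -0.613],
  ],
)

```text
clock: 18.45
tcp_pos: [0.6155, 0.3551, 0.1416]
orientation: [0.464, 3.106, 0.004]
contact_force: [0.3, 0.6, 0.4]
grip_width: 0.0382
gripper_force: 0.0
```

Run:
```python
from h import *
o=rd(2); f=r.grab_frame("wrist"); save(f,"w8")
M=Rot(o["orientation"]);print(np.degrees(np.arctan2(M[1,1],M[0,1])),M[:,2])
for t,z in dict(left_wing=.066).items():
    for x in r.landmark_of(f,t)[:2]:
        P=atz(f,x["point"],z); print(t,np.round(x["point"],1),round(x["conf"],2),P,"tool mm",M.T@(P-o["tcp_pos"])*1e3)
    for x in r.outline_of(f,t)[:1]: print(x["rect"],x["conf"], cv2.minAreaRect(np.argwhere(x["pixels"])[:,::-1].astype(np.float32)))
cv2.imwrite("pics/w8c.png",cv2.resize(cv2.imread("pics/w8.png")[100:340,100:390],None,fx=2.3,fy=2.3))
```

```text
t 18.55 F [-0.33  0.16  0.06] Mz -0.002 tau [-2.4000e-01 -6.3358e+01  8.5840e+00 -2.5220e+01  5.8000e-02 -1.7000e-02
  4.0100e-01] tcp [615.71 354.94 141.85] q7 0.886 w 0.0386 gf 0.0
72.72040740499666 [ 9.46804902e-04  2.87685697e-03 -9.99995414e-01]
left_wing [260.7 196.6] 0.58 [0.61000469 0.3596626  0.066     ] tool mm [ 6.78981393  2.51926896 75.85870141]
[249.4, 162.7, 20.6, 74.9] 0.66 ((258.5, 201.5), (71.0, 23.0), 90.0)
```

View pics/w8c.png

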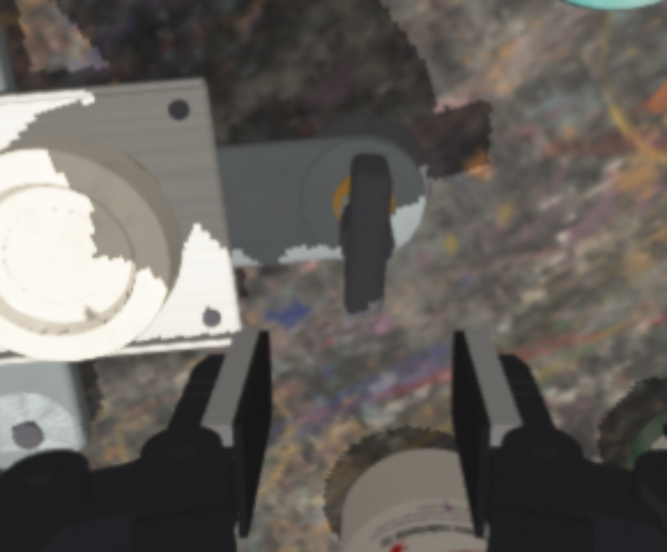

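Run:
```python
from h import *
o=r.get_obs(); f=r.grab_frame("wrist"); M=Rot(o["orientation"])
for zc in(.062,.066,.070):
    a=M.T@(atz(f,(261,165),zc-.015)-o["tcp_pos"])*1e3; b=M.T@(atz(f,(258,236),zc+.015)-o["tcp_pos"])*1e3
    print(zc,a,b,(a+b)/2)
g=[r.grab_frame("scene"),r.grab_frame("side")]
for t in("left_wing","right_wing","stand"):
    P=[(x,r.landmark_of(x,t)) for x in g+[f]]
    P=[(x,l[0]["point"]) for x,l in P if l]
    if len(P)>1: print(t,tri(P))
```

```text
0.062 [25.48190757  2.95621767 94.68768397] [-18.63107274   0.60080962  64.67978577] [ 3.42541741  1.77851364 79.68373487]
0.066 [26.38403065  2.89929262 90.68756744] [-16.74820822   0.58105774  60.67980464] [ 4.81791122  1.74017518 75.68368604]
0.07 [27.28615374  2.84236756 86.68745091] [-14.8653437    0.56130587  56.67982352] [ 6.21040502  1.70183672 71.68363721]
left_wing [0.61335042 0.35429481 0.06634215]
right_wing [0.55139016 0.08857676 0.05898456]
stand [0.55921362 0.3180112  0.07017265]
```

Request:
apply_moves(
  rows=[
    [0.019, 0.007, 0.1, 0, 0, 0.028],
    [0.019, 0.007, 0.22, 0, 0, 0.028],
    [0.019, 0.007, 0.32, 0, 0, 0.028],
    [0.019, 0.007, 0.351, 0, 0, 0.028],
    [0.019, 0.007, 0.351, 0, 0, 0.028],
  ],
)

```text
clock: 19.92
tcp_pos: [0.6114, 0.3588, 0.054]
orientation: [0.542, 3.094, 0.003]
contact_force: [-0.3, 0.0, 0.3]
grip_width: 0.0385
gripper_force: 0.0
```

Run:
```python
from h import *
o=rd(2); f=r.grab_frame("wrist"); M=Rot(o["orientation"])
for x in r.outline_of(f,"left_wing")[:1]: print(x["rect"],x["conf"], cv2.minAreaRect(np.argwhere(x["pixels"])[:,::-1].astype(np.float32)))
for x in r.landmark_of(f,"left_wing")[:1]: print(x, M.T@(atz(f,x["point"],.066)-o["tcp_pos"])*1e3)
cv2.imwrite("pics/w9c.png",cv2.resize(f["pixels"][100:340,130:390,::-1],None,fx=2.3,fy=2.3))
```

```text
t 20.02 F [ 0.14 -0.21  0.26] Mz 0.010 tau [-7.6000e-02 -6.5315e+01  9.3650e+00 -2.1822e+01 -3.0000e-03  1.1000e-02
  2.0000e-03] tcp [612.02 359.07  55.02] q7 0.872 w 0.0383 gf 0.0
[237.5, 214.0, 34.3, 114.3] 0.85 ((255.0, 272.0), (112.0, 36.0), 90.0)
{'point': [255.0, 267.7], 'conf': 0.73} [  0.84598306  -1.13948127 -10.7675756 ]
```

View pics/w9c.png

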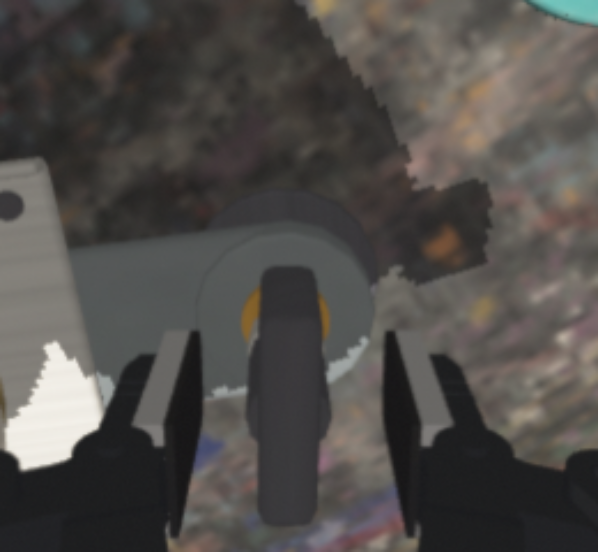

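The left wing stands upright between the fingers at crop col ≈287, with the finger centre at 293. That is close enough, so I close.

Request:
apply_moves(
  rows=[
    [0.003, -0.003, 0, 0, 0, 0],
    [0.003, -0.003, 0, 0, 0, 0],
    [0.003, -0.003, 0, 0, 0, 0],
    [0.003, -0.003, 0, 0, 0, 0],
  ],
  claw=0,
)

```text
clock: 20.68
tcp_pos: [0.6105, 0.3588, 0.0545]
orientation: [0.541, 3.094, 0.005]
contact_force: [-1.3, 1.0, 5.5]
grip_width: 0.0112
gripper_force: 38.8
```

```bash
python3 -c "
from h import *
rd(3)"
```

```text
t 20.82 F [-1.08  1.65  4.65] Mz -0.035 tau [ 1.1290e+00 -6.3336e+01  9.8100e+00 -2.0625e+01  1.2400e-01 -3.0800e-01
  4.5000e-02] tcp [610.53 358.79  54.4 ] q7 0.872 w 0.0113 gf 39.0
```

Request:
apply_moves(
  rows=[
    [0, 0, -0.003, 0, 0, 0],
    [0, 0, -0.003, 0, 0, 0],
  ],
)

```text
clock: 21.08
tcp_pos: [0.6104, 0.3586, 0.0547]
orientation: [0.541, 3.094, 0.005]
contact_force: [0.3, 1.7, 2.3]
grip_width: 0.0114
gripper_force: 38.1
```

```bash
python3 -c "
from h import *
rd(4)"
```

```text
t 21.27 F [0.49 2.43 2.7 ] Mz -0.012 tau [ 1.3280e+00 -6.4343e+01  1.0207e+01 -2.0378e+01  2.8800e-01  1.5200e-01
  3.9000e-02] tcp [610.43 358.68  54.73] q7 0.871 w 0.0111 gf 38.1
```

Request:
apply_moves(
  rows=[
    [0, 0, -0.003, 0, 0, 0],
    [0, 0, -0.0015, 0, 0, 0.1],
    [0, 0, 0.0002, 0, 0, 0.21],
    [0, 0, 0.002, 0, 0, 0.32],
    [0, 0, 0.0041, 0, 0, 0.43],
  ],
)

```text
clock: 21.9
tcp_pos: [0.6118, 0.3602, 0.054]
orientation: [1.542, 2.735, 0.01]
contact_force: [5.3, 6.0, -2.6]
grip_width: 0.0115
gripper_force: 36.4
```

```bash
python3 -c "
from h import *
st();o=rd(4);M=Rot(o['orientation']);print(np.degrees(np.arctan2(M[1,1],M[0,1])))"
```

```text
now 21.90 F [ 5.31  5.98 -2.62] M [ 0.906 -1.242  0.104] tau7 1.4121 tcp [611.76 360.16  53.96] q7 0.3142 v -1.123
t 22.10 F [ 5.19  6.12 -1.57] Mz -0.048 tau [  1.589 -64.993  14.573 -16.955   0.829   1.936  -0.278] tcp [611.72 360.24  53.85] q7 0.319 w 0.0113 gf 36.4
31.486050132128224
```

The wing is a few millimetres off the tool axis, which gives some side load. The next turn includes a shift to relieve it.

Request:
apply_moves(
  rows=[
    [0.0015, 0.005, 0.001, 0, 0, 0],
    [0.0029, 0.0085, 0.0025, 0, 0, 0.08],
    [0.0029, 0.0106, 0.004, 0, 0, 0.165],
    [0.0029, 0.0106, 0.0052, 0, 0, 0.25],
  ],
)

```text
clock: 22.6
tcp_pos: [0.6133, 0.3609, 0.0526]
orientation: [2.046, 2.384, 0.007]
contact_force: [4.0, 3.8, -0.6]
grip_width: 0.0111
gripper_force: 36.4
```

```bash
python3 -c "
from h import *
st();o=rd(4);M=Rot(o['orientation']);print(np.degrees(np.arctan2(M[1,1],M[0,1])),M[:,2])"
```

```text
now 22.60 F [ 3.99  3.82 -0.64] M [ 0.38  -0.912  0.061] tau7 1.1006 tcp [613.29 360.89  52.55] q7 -0.0097 v -0.874
t 22.80 F [3.17 4.11 0.01] Mz -0.049 tau [  0.72  -64.302  15.688 -17.48    0.425   1.293  -0.2  ] tcp [613.32 360.95  52.49] q7 -0.006 w 0.0112 gf 36.5
8.951602590786198 [ 0.00327046  0.00297121 -0.99999024]
```

Request:
apply_moves(
  rows=[
    [0.0014, 0.003, 0.001, 0, 0, 0.07],
    [0.0014, 0.0063, 0.0021, 0, 0, 0.135],
    [0.0014, 0.0063, 0.0032, 0, 0, 0.2],
  ],
)

```text
clock: 23.18
tcp_pos: [0.6145, 0.3609, 0.0517]
orientation: [-2.393, -2.035, -0.005]
contact_force: [3.0, 2.3, 0.3]
grip_width: 0.0113
gripper_force: 36.6
```

```bash
python3 -c "
from h import *
st();o=rd(3);M=Rot(o['orientation']);print(np.degrees(np.arctan2(M[1,1],M[0,1])),M[:,2])"
```

```text
now 23.18 F [3.02 2.32 0.35] M [ 0.057 -0.589  0.069] tau7 0.8170 tcp [614.54 360.89  51.74] q7 -0.2698 v -0.675
t 23.32 F [3.63 3.2  2.05] Mz -0.035 tau [  0.231 -63.494  16.554 -17.211   0.166   1.083  -0.21 ] tcp [614.58 360.91  51.75] q7 -0.266 w 0.0109 gf 36.6
-8.967888323437284 [ 0.0024802   0.00213574 -0.99999464]
```

Request:
apply_moves(
  rows=[
    [0, 0.002, 0.001, 0, 0, 0.05],
    [0, 0.002, 0.0018, 0, 0, 0.1],
  ],
)

```text
clock: 23.58
tcp_pos: [0.6151, 0.3607, 0.0516]
orientation: [-2.542, -1.845, -0.005]
contact_force: [3.4, 2.0, 1.3]
grip_width: 0.011
gripper_force: 36.7
```

```bash
python3 -c "
from h import *
st();o=rd(3);M=Rot(o['orientation']);print(np.degrees(np.arctan2(M[1,1],M[0,1])),M[:,2])"
```

```text
now 23.57 F [3.35 2.   1.3 ] M [-0.032 -0.8    0.137] tau7 0.5999 tcp [615.07 360.72  51.58] q7 -0.3982 v -0.523
t 23.73 F [3.09 2.31 2.94] Mz -0.021 tau [-1.1300e-01 -6.2761e+01  1.6646e+01 -1.6520e+01  5.6000e-02  1.2610e+00
 -1.8500e-01] tcp [615.07 360.71  51.55] q7 -0.396 w 0.0114 gf 36.8
-17.91762889358124 [ 0.00237306  0.00237549 -0.99999436]
```

Request:
apply_moves(
  rows=[
    [0, 0.001, -0.002, 0, 0, 0],
    [0, 0.002, -0.0035, 0, 0, 0],
  ],
)

```text
clock: 23.98
tcp_pos: [0.615, 0.3606, 0.0518]
orientation: [-2.54, -1.847, -0.004]
contact_force: [4.3, 1.8, -2.2]
grip_width: 0.0111
gripper_force: 36.1
```

```bash
python3 -c "
from h import *
rd(3)"
```

```text
t 24.12 F [ 5.14  2.5  -1.87] Mz 0.041 tau [-2.8800e-01 -6.4981e+01  1.7228e+01 -1.6843e+01  1.9800e-01  1.8070e+00
 -2.5000e-02] tcp [615.04 360.64  51.77] q7 -0.397 w 0.0114 gf 36.2
```

Request:
apply_moves(
  rows=[
    [0, 0.001, 0.0005, 0, 0, 0.05],
    [0, 0.002, 0.001, 0, 0, 0.1],
  ],
)

```text
clock: 24.38
tcp_pos: [0.6155, 0.3604, 0.0516]
orientation: [-2.679, -1.638, -0.004]
contact_force: [3.9, 1.9, -0.6]
grip_width: 0.0113
gripper_force: 36.4
```

```bash
python3 -c "
from h import *
st();o=rd(3);M=Rot(o['orientation']);print(np.degrees(np.arctan2(M[1,1],M[0,1])),M[:,2])"
```

```text
now 24.38 F [ 3.92  1.88 -0.58] M [-0.005 -1.174  0.12 ] tau7 0.5922 tcp [615.51 360.38  51.57] q7 -0.5307 v -0.523
t 24.52 F [ 4.97  1.87 -0.08] Mz 0.005 tau [ -0.557 -64.248  17.681 -16.455   0.088   1.742  -0.188] tcp [615.51 360.33  51.56] q7 -0.529 w 0.0113 gf 36.4
-26.97711563152027 [ 0.00135772  0.00202997 -0.99999702]
```

Request:
apply_moves(
  rows=[
    [0, 0.001, 0.0003, 0, 0, 0.05],
  ],
)

```text
clock: 24.65
tcp_pos: [0.6157, 0.3602, 0.0516]
orientation: [-2.74, -1.533, -0.003]
contact_force: [4.3, 1.3, -1.6]
grip_width: 0.011
gripper_force: 36.3
```

```bash
python3 -c "
from h import *
st()"
```

```text
now 24.65 F [ 4.27  1.3  -1.61] M [-0.034 -1.303  0.11 ] tau7 0.8564 tcp [615.69 360.17  51.56] q7 -0.5958 v -0.546
```

Request:
apply_moves(
  rows=[
    [0, 0.0005, 0.0003, 0, 0, 0.05],
  ],
)

```text
clock: 24.78
tcp_pos: [0.6159, 0.36, 0.0515]
orientation: [-2.799, -1.424, -0.003]
contact_force: [5.1, 1.1, -1.2]
grip_width: 0.011
gripper_force: 36.3
```

```bash
python3 -c "
from h import *
st();o=rd(4);M=Rot(o['orientation']);print(np.degrees(np.arctan2(M[1,1],M[0,1])),M[:,2])"
```

```text
now 24.77 F [ 5.05  1.15 -1.16] M [-0.057 -1.321  0.122] tau7 0.5893 tcp [615.86 359.98  51.47] q7 -0.6630 v -0.527
t 24.98 F [ 4.88  1.03 -0.49] Mz -0.007 tau [-9.2700e-01 -6.4371e+01  1.8246e+01 -1.6294e+01  3.0000e-02  1.8300e+00
 -1.3400e-01] tcp [615.85 359.96  51.45] q7 -0.661 w 0.0114 gf 36.3
-35.962293830229505 [ 0.00131309  0.00197609 -0.99999719]
```

Request:
apply_moves(
  rows=[
    [0, 0.0005, 0.0006, 0, 0, 0.05],
  ],
)

```text
clock: 25.1
tcp_pos: [0.6159, 0.3598, 0.0514]
orientation: [-2.852, -1.313, -0.003]
contact_force: [4.8, 0.4, -0.6]
grip_width: 0.0112
gripper_force: 36.4
```

```bash
python3 -c "
from h import *
st()"
```

```text
now 25.10 F [ 4.82  0.41 -0.63] M [-0.137 -1.249  0.174] tau7 0.8557 tcp [615.86 359.78  51.37] q7 -0.7288 v -0.550
```

Request:
apply_moves(
  rows=[
    [0, 0.0005, 0.0003, 0, 0, 0.05],
  ],
)

```text
clock: 25.22
tcp_pos: [0.6159, 0.3596, 0.0513]
orientation: [-2.902, -1.199, -0.002]
contact_force: [4.0, 1.0, -0.4]
grip_width: 0.0108
gripper_force: 36.4
```

```bash
python3 -c "
from h import *
st();rd(3)"
```

```text
now 25.23 F [ 4.    1.05 -0.41] M [-0.192 -1.17   0.163] tau7 0.5860 tcp [615.94 359.58  51.31] q7 -0.7964 v -0.531
t 25.38 F [5.05 0.59 0.07] Mz -0.012 tau [ -1.352 -64.173  18.589 -16.296  -0.194   1.747  -0.19 ] tcp [615.94 359.58  51.28] q7 -0.794 w 0.0114 gf 36.4
```

Request:
apply_moves(
  rows=[
    [0, 0, 0, 0, 0, -0.05],
  ],
)

```text
clock: 25.5
tcp_pos: [0.6158, 0.3599, 0.0514]
orientation: [-2.85, -1.319, -0.002]
contact_force: [3.6, 1.2, 0.0]
grip_width: 0.0112
gripper_force: 36.5
```

```bash
python3 -c "
from h import *
st()"
```

```text
now 25.50 F [3.57 1.2  0.02] M [-0.127 -1.145 -0.049] tau7 -0.9203 tcp [615.8  359.86  51.35] q7 -0.7253 v 0.553
```

Request:
apply_moves(
  rows=[
    [0, -0.0005, 0, 0, 0, -0.05],
  ],
)

```text
clock: 25.62
tcp_pos: [0.6156, 0.3601, 0.0514]
orientation: [-2.795, -1.431, -0.002]
contact_force: [4.0, 0.3, 0.5]
grip_width: 0.011
gripper_force: 36.5
```

```bash
python3 -c "
from h import *
st();o=rd(3);M=Rot(o['orientation']);print(np.degrees(np.arctan2(M[1,1],M[0,1])),M[:,2])"
```

```text
now 25.62 F [4.05 0.34 0.46] M [-0.11  -1.042 -0.096] tau7 -0.6376 tcp [615.6  360.05  51.41] q7 -0.6579 v 0.531
t 25.77 F [ 4.26  0.73 -1.07] Mz 0.031 tau [ -0.961 -64.586  18.1   -16.926  -0.121   1.567   0.131] tcp [615.59 360.03  51.46] q7 -0.662 w 0.0116 gf 36.5
-36.03959424223305 [ 4.02527003e-04  2.55278549e-03 -9.99996661e-01]
```

Request:
apply_moves(
  rows=[
    [0, 0.0002, 0.0002, 0, 0, 0.04],
    [0, 0.0004, 0.0004, 0, 0, 0.08],
  ],
)

```text
clock: 26.02
tcp_pos: [0.6157, 0.3598, 0.0513]
orientation: [-2.884, -1.242, -0.002]
contact_force: [3.6, 0.0, -0.3]
grip_width: 0.0112
gripper_force: 36.5
```

```bash
python3 -c "
from h import *
st();rd(2)"
```

```text
now 26.02 F [ 3.64  0.02 -0.34] M [-0.384 -1.153  0.099] tau7 0.4369 tcp [615.69 359.76  51.27] q7 -0.7711 v -0.426
t 26.12 F [4.25 0.14 0.66] Mz 0.007 tau [ -1.411 -64.072  18.215 -16.72   -0.391   1.521  -0.173] tcp [615.72 359.74  51.24] q7 -0.770 w 0.0114 gf 36.6
```

Request:
apply_moves(
  rows=[
    [0, 0, 0, 0, 0, -0.04],
    [0, 0, 0, 0, 0, -0.08],
  ],
)

```text
clock: 26.38
tcp_pos: [0.6155, 0.3601, 0.0514]
orientation: [-2.796, -1.428, -0.002]
contact_force: [3.6, 0.7, 0.3]
grip_width: 0.011
gripper_force: 36.7
```

```bash
python3 -c "
from h import *
st();rd(2)"
```

```text
now 26.38 F [3.61 0.72 0.27] M [-0.307 -0.976 -0.065] tau7 -0.4935 tcp [615.54 360.11  51.37] q7 -0.6594 v 0.425
t 26.48 F [ 4.12  0.29 -0.72] Mz 0.058 tau [ -1.021 -64.2    17.952 -17.227  -0.237   1.318   0.109] tcp [615.55 360.1   51.4 ] q7 -0.661 w 0.0111 gf 36.6
```

Request:
apply_moves(
  rows=[
    [0, 0.0002, 0.0001, 0, 0, 0.035],
    [0, 0.0004, 0.0002, 0, 0, 0.07],
  ],
)

```text
clock: 26.72
tcp_pos: [0.6157, 0.3598, 0.0512]
orientation: [-2.874, -1.265, -0.002]
contact_force: [4.1, -0.5, 0.4]
grip_width: 0.0111
gripper_force: 36.6
```

```bash
python3 -c "
from h import *
st();o=rd(4);M=Rot(o['orientation']);print(np.degrees(np.arctan2(M[1,1],M[0,1])),M[:,2])"
```

```text
now 26.73 F [ 4.11 -0.48  0.41] M [-0.455 -1.002  0.112] tau7 0.3603 tcp [615.67 359.83  51.25] q7 -0.7575 v -0.371
t 26.93 F [ 3.   -0.66  1.14] Mz 0.034 tau [ -1.416 -63.876  18.109 -17.143  -0.494   1.261  -0.14 ] tcp [615.68 359.85  51.23] q7 -0.755 w 0.0112 gf 36.7
-42.32784026413994 [ 4.23998643e-04  1.96853381e-03 -9.99997973e-01]
```

Single torque readings scatter too much, so I'll oscillate ±4.5° about here and average several. Taking both directions cancels the offset.

Request:
apply_moves(
  rows=[
    [0, 0, -0.0008, 0, 0, -0.025],
    [0, 0, -0.001, 0, 0, -0.05],
  ],
)

```text
clock: 27.18
tcp_pos: [0.6156, 0.36, 0.0514]
orientation: [-2.818, -1.384, -0.002]
contact_force: [3.0, -0.2, 0.3]
grip_width: 0.0112
gripper_force: 36.5
```

```bash
python3 -c "
from h import *
st()"
```

```text
now 27.18 F [ 3.04 -0.23  0.34] M [-0.504 -0.953 -0.11 ] tau7 -0.2931 tcp [615.63 360.04  51.37] q7 -0.6861 v 0.264
```

Request:
apply_moves(
  rows=[
    [0, 0.0003, 0.0003, 0, 0, 0.05],
    [0, 0.0006, 0.0006, 0, 0, 0.1],
  ],
)

```text
clock: 27.42
tcp_pos: [0.6158, 0.3597, 0.0512]
orientation: [-2.92, -1.153, -0.001]
contact_force: [3.1, -1.6, -0.5]
grip_width: 0.0111
gripper_force: 36.5
```

```bash
python3 -c "
from h import *
st()"
```

```text
now 27.43 F [ 3.05 -1.62 -0.46] M [-0.71  -0.993  0.085] tau7 0.5755 tcp [615.79 359.65  51.23] q7 -0.8229 v -0.532
```

Request:
apply_moves(
  rows=[
    [0, -0.0003, -0.0003, 0, 0, -0.05],
    [0, -0.0006, -0.0006, 0, 0, -0.1],
  ],
)

```text
clock: 27.68
tcp_pos: [0.6155, 0.3601, 0.0514]
orientation: [-2.817, -1.386, -0.002]
contact_force: [3.3, -0.8, 0.1]
grip_width: 0.0111
gripper_force: 36.6
```

```bash
python3 -c "
from h import *
st()"
```

```text
now 27.68 F [ 3.28 -0.83  0.11] M [-0.492 -0.852 -0.107] tau7 -0.6437 tcp [615.53 360.12  51.39] q7 -0.6849 v 0.532
```

Request:
apply_moves(
  rows=[
    [0, 0.0003, 0.0003, 0, 0, 0.05],
    [0, 0.0006, 0.0006, 0, 0, 0.1],
  ],
)

```text
clock: 27.92
tcp_pos: [0.6156, 0.3597, 0.0512]
orientation: [-2.92, -1.153, -0.001]
contact_force: [2.6, -2.2, -0.3]
grip_width: 0.0114
gripper_force: 36.5
```

```bash
python3 -c "
from h import *
st()"
```

```text
now 27.93 F [ 2.55 -2.19 -0.28] M [-0.697 -0.829  0.132] tau7 0.5753 tcp [615.63 359.7   51.23] q7 -0.8227 v -0.532
```

Request:
apply_moves(
  rows=[
    [0, -0.0003, -0.0003, 0, 0, -0.05],
    [0, -0.0006, -0.0006, 0, 0, -0.1],
  ],
)

```text
clock: 28.18
tcp_pos: [0.6154, 0.3602, 0.0513]
orientation: [-2.817, -1.386, -0.001]
contact_force: [1.6, -0.6, -0.7]
grip_width: 0.0114
gripper_force: 36.6
```

```bash
python3 -c "
from h import *
st()"
```

```text
now 28.18 F [ 1.58 -0.59 -0.71] M [-0.472 -0.748 -0.109] tau7 -0.6415 tcp [615.4  360.16  51.35] q7 -0.6847 v 0.533
```

Request:
apply_moves(
  rows=[
    [0, 0.0003, 0.0003, 0, 0, 0.05],
    [0, 0.0006, 0.0006, 0, 0, 0.1],
  ],
)

```text
clock: 28.42
tcp_pos: [0.6155, 0.3597, 0.0512]
orientation: [-2.92, -1.153, -0.001]
contact_force: [2.1, -1.3, 0.6]
grip_width: 0.0109
gripper_force: 36.6
```

```bash
python3 -c "
from h import *
st()"
```

```text
now 28.43 F [ 2.11 -1.26  0.61] M [-0.756 -0.83   0.141] tau7 0.5751 tcp [615.54 359.71  51.21] q7 -0.8225 v -0.531
```

Request:
apply_moves(
  rows=[
    [0, -0.0003, -0.0003, 0, 0, -0.05],
    [0, -0.0006, -0.0006, 0, 0, -0.1],
  ],
)

```text
clock: 28.68
tcp_pos: [0.6153, 0.3602, 0.0513]
orientation: [-2.817, -1.386, -0.001]
contact_force: [2.7, -0.7, 0.2]
grip_width: 0.0113
gripper_force: 36.6
```

```bash
python3 -c "
from h import *
st()"
```

```text
now 28.68 F [ 2.67 -0.74  0.24] M [-0.476 -0.703 -0.109] tau7 -0.6402 tcp [615.32 360.19  51.35] q7 -0.6845 v 0.530
```

Request:
apply_moves(
  rows=[
    [0, 0.0003, 0.0003, 0, 0, 0.05],
    [0, 0.0006, 0.0006, 0, 0, 0.1],
  ],
)

```text
clock: 28.92
tcp_pos: [0.6155, 0.3598, 0.0512]
orientation: [-2.92, -1.153, -0.0]
contact_force: [2.7, -1.7, 0.8]
grip_width: 0.011
gripper_force: 36.6
```

```bash
python3 -c "
from h import *
st();o=rd(2);M=Rot(o['orientation']);print(np.degrees(np.arctan2(M[1,1],M[0,1])),M[:,2])"
```

```text
now 28.93 F [ 2.66 -1.67  0.79] M [-0.679 -0.779  0.174] tau7 0.5746 tcp [615.49 359.77  51.21] q7 -0.8223 v -0.534
t 29.02 F [ 2.43 -2.22  0.58] Mz 0.031 tau [ -1.598 -64.22   18.515 -17.873  -0.808   0.905  -0.227] tcp [615.54 359.73  51.15] q7 -0.821 w 0.0113 gf 36.7
-46.81114219933565 [-2.83640690e-04  1.67266669e-03 -9.99998561e-01]
```

Averaged friction torque is about 0.121 N m, or 5.4 N at the 112° centre and 6–7 N at 117°, where I've stopped. I'll release, then check level by comparing a touch on the front arm, which lies on the pivot line, with the right bar.

Request:
apply_moves(
  rows=[
    [0, 0, 0, 0, 0, 0],
    [0, 0, 0, 0, 0, 0],
    [0, 0, 0, 0, 0, 0],
  ],
  claw=0.45,
)

```text
clock: 29.4
tcp_pos: [0.6154, 0.3606, 0.0512]
orientation: [-2.918, -1.155, -0.001]
contact_force: [0.2, 0.6, 0.7]
grip_width: 0.0383
gripper_force: 0.0
```

Request:
apply_moves(
  rows=[
    [0, 0, -0.15, 0, 0, 0],
    [0, 0, -0.36, 0, 0, 0],
    [-0.2, 0.02, -0.36, 0, 0, 0],
    [-0.42, 0.05, -0.36, 0, 0, 0],
    [-0.639, 0.08, -0.36, 0, 0, 0],
  ],
)

```text
clock: 30.02
tcp_pos: [0.5117, 0.235, 0.1411]
orientation: [-2.919, -1.155, -0.002]
contact_force: [0.5, -0.3, 0.0]
grip_width: 0.0386
gripper_force: 0.0
```

Request:
apply_moves(
  rows=[
    [0, 0, 0, 0, 0, 0],
    [0, 0, 0, 0, 0, 0],
    [0, 0, 0, 0, 0, 0],
  ],
  claw=0,
  newtons=25,
)

```text
clock: 30.4
tcp_pos: [0.5139, 0.2375, 0.1412]
orientation: [-2.919, -1.157, -0.004]
contact_force: [-0.4, 0.4, 0.2]
grip_width: 0.0
gripper_force: 0.0
```

Run:
```python
from h import *
o=rd(2); f=r.grab_frame("wrist"); M=Rot(o["orientation"]); print(np.degrees(np.arctan2(M[1,1],M[0,1])),"below",proj(f,np.r_[o["tcp_pos"][:2],.03]))
cv2.imwrite("pics/w10.png",f["pixels"][:,:,::-1])
for t,z in dict(left_wing=.062,right_wing=.058,stand=0).items():
    print(t,[(atz(f,x["point"],z).round(4),round(x["conf"],2)) for x in r.landmark_of(f,t)[:1]])
```

```text
t 30.50 F [ 0.54  0.07 -0.28] Mz -0.016 tau [ 2.7000e-02 -4.3774e+01  1.5537e+01 -2.0116e+01  2.0000e-03  2.0000e-03
 -0.0000e+00] tcp [513.74 237.14 141.03] q7 -0.731 w 0.0001 gf 0.0
-46.77036090548155 below [256.58848618 191.58173251]
left_wing []
right_wing [(array([0.5521, 0.0839, 0.058 ]), 0.79)]
stand [(array([0.5825, 0.2155, 0.    ]), 0.98)]
```

View pics/w10.png

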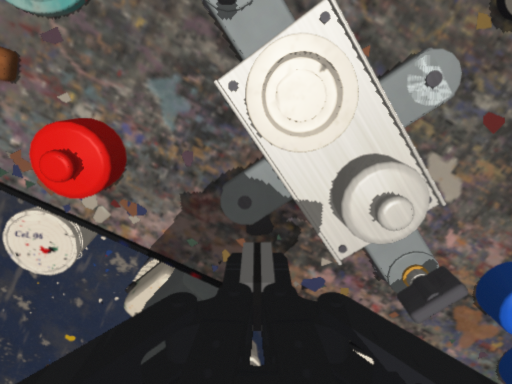

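The view shows the front arm with its bolt hole at (243,202) and the pan edge near col 292. The touch point (257,192) lies on the arm between them. I'll touch there gently.

Request:
apply_moves(
  rows=[
    [0, 0, 0.2, 0, 0, 0],
    [0, 0, 0.34, 0, 0, 0],
    [0, 0, 0.4, 0, 0, 0],
    [0, 0, 0.408, 0, 0, 0],
    [0, 0, 0.408, 0, 0, 0],
  ],
)

```text
clock: 31.32
tcp_pos: [0.514, 0.2365, 0.0401]
orientation: [-2.92, -1.154, -0.005]
contact_force: [-0.4, 0.3, -0.2]
grip_width: -0.0001
gripper_force: 0.0
```

```bash
python3 -c "
from h import *
rd(3)"
```

```text
t 31.48 F [ 0.45 -0.27  0.27] Mz -0.007 tau [ 7.9000e-02 -4.9349e+01  1.5863e+01 -1.5084e+01  4.0000e-03  2.0000e-03
 -2.0000e-03] tcp [513.89 236.68  40.16] q7 -0.618 w 0.0004 gf 0.0
```

Request:
apply_moves(
  rows=[
    [0, 0, 0.006, 0, 0, 0],
    [0, 0, 0.006, 0, 0, 0],
  ],
)

```text
clock: 31.72
tcp_pos: [0.513, 0.2365, 0.0376]
orientation: [-2.919, -1.155, -0.003]
contact_force: [0.3, -0.6, 1.1]
grip_width: -0.0001
gripper_force: 0.0
```

```bash
python3 -c "
from h import *
rd(3)"
```

```text
t 31.88 F [ 0.06 -0.63 -0.56] Mz -0.026 tau [-2.2000e-02 -4.9870e+01  1.5968e+01 -1.5051e+01  0.0000e+00  0.0000e+00
  1.0000e-03] tcp [513.04 236.44  37.59] q7 -0.616 w -0.0001 gf 0.0
```

Request:
apply_moves(
  rows=[
    [0, 0, 0.004, 0, 0, 0],
    [0, 0, 0.004, 0, 0, 0],
  ],
)

```text
clock: 32.12
tcp_pos: [0.513, 0.2363, 0.0364]
orientation: [-2.92, -1.154, -0.002]
contact_force: [0.8, 0.4, 0.1]
grip_width: -0.0001
gripper_force: 0.0
```

```bash
python3 -c "
from h import *
rd(3)"
```

```text
t 32.27 F [-0.27 -0.22 -0.14] Mz -0.004 tau [-4.0000e-03 -4.9876e+01  1.5955e+01 -1.4975e+01  1.0000e-03  1.0000e-03
  1.0000e-03] tcp [513.04 236.34  36.46] q7 -0.615 w 0.0003 gf 0.0
```

Request:
apply_moves(
  rows=[
    [0, 0, 0.004, 0, 0, 0],
    [0, 0, 0.004, 0, 0, 0],
  ],
)

```text
clock: 32.52
tcp_pos: [0.513, 0.2364, 0.0354]
orientation: [-2.92, -1.154, -0.002]
contact_force: [-0.3, 0.2, -0.2]
grip_width: 0.0001
gripper_force: 0.0
```

```bash
python3 -c "
from h import *
rd(2)"
```

```text
t 32.62 F [-0.4   0.36  0.58] Mz -0.022 tau [-0.0000e+00 -4.9927e+01  1.5952e+01 -1.4923e+01  0.0000e+00  1.0000e-03
  2.0000e-03] tcp [513.03 236.37  35.46] q7 -0.613 w -0.0002 gf 0.0
```

Request:
apply_moves(
  rows=[
    [0, 0, 0.004, 0, 0, 0],
    [0, 0, 0.004, 0, 0, 0],
  ],
)

```text
clock: 32.88
tcp_pos: [0.513, 0.2364, 0.0344]
orientation: [-2.92, -1.154, -0.002]
contact_force: [0.8, -0.9, 0.3]
grip_width: -0.0002
gripper_force: 0.0
```

```bash
python3 -c "
from h import *
rd(2)"
```

```text
t 32.98 F [0.46 0.02 0.55] Mz 0.034 tau [-1.0000e-03 -4.9987e+01  1.5952e+01 -1.4874e+01  0.0000e+00  0.0000e+00
  2.0000e-03] tcp [513.05 236.38  34.48] q7 -0.612 w 0.0002 gf 0.0
```

Request:
apply_moves(
  rows=[
    [0, 0, 0.004, 0, 0, 0],
    [0, 0, 0.004, 0, 0, 0],
  ],
)

```text
clock: 33.22
tcp_pos: [0.513, 0.2364, 0.0334]
orientation: [-2.92, -1.154, -0.002]
contact_force: [-0.5, 0.4, -0.4]
grip_width: 0.0002
gripper_force: 0.0
```

```bash
python3 -c "
from h import *
rd(2)"
```

```text
t 33.33 F [-0.03  0.11 -0.09] Mz -0.002 tau [-2.0000e-03 -5.0048e+01  1.5952e+01 -1.4823e+01  0.0000e+00  1.0000e-03
  2.0000e-03] tcp [513.03 236.4   33.47] q7 -0.611 w 0.0003 gf 0.0
```

No contact yet at 33.5 mm, so the earlier bar touches probably landed on the raised boss discs. That was symmetric, so the lean estimate still roughly holds. Continuing down.

Request:
apply_moves(
  rows=[
    [0, 0, 0.004, 0, 0, 0],
    [0, 0, 0.008, 0, 0, 0],
    [0, 0, 0.008, 0, 0, 0],
  ],
)

```text
clock: 33.7
tcp_pos: [0.513, 0.2364, 0.0314]
orientation: [-2.92, -1.154, -0.002]
contact_force: [-0.2, 0.4, -0.4]
grip_width: -0.0
gripper_force: 0.0
```

```bash
python3 -c "
from h import *
rd(2)"
```

```text
t 33.80 F [-0.5  -0.16 -0.48] Mz 0.006 tau [-2.0000e-03 -5.0154e+01  1.5945e+01 -1.4717e+01  0.0000e+00  1.0000e-03
  2.0000e-03] tcp [513.07 236.37  31.47] q7 -0.609 w 0.0000 gf 0.0
```

Request:
apply_moves(
  rows=[
    [0, 0, 0.004, 0, 0, 0],
    [0, 0, 0.004, 0, 0, 0],
  ],
)

```text
clock: 34.05
tcp_pos: [0.513, 0.2364, 0.0304]
orientation: [-2.92, -1.154, -0.002]
contact_force: [-1.0, -0.3, -0.0]
grip_width: 0.0001
gripper_force: 0.0
```

```bash
python3 -c "
from h import *
rd(2)"
```

```text
t 34.15 F [ 0.2  -0.05  0.01] Mz -0.036 tau [ 0.0000e+00 -5.0226e+01  1.5953e+01 -1.4673e+01  0.0000e+00  0.0000e+00
  2.0000e-03] tcp [513.05 236.38  30.49] q7 -0.608 w -0.0000 gf 0.0
```

Request:
apply_moves(
  rows=[
    [0, 0, 0.004, 0, 0, 0],
    [0, 0, 0.004, 0, 0, 0],
  ],
)

```text
clock: 34.4
tcp_pos: [0.513, 0.2364, 0.0294]
orientation: [-2.92, -1.154, -0.002]
contact_force: [-0.1, 0.7, -0.7]
grip_width: 0.0004
gripper_force: 0.0
```

```bash
python3 -c "
from h import *
rd(3)"
```

```text
t 34.55 F [-0.01 -0.3  -0.19] Mz 0.009 tau [-1.0000e-03 -5.0289e+01  1.5955e+01 -1.4624e+01  1.0000e-03  1.0000e-03
  1.0000e-03] tcp [513.05 236.37  29.49] q7 -0.606 w 0.0003 gf 0.0
```

Request:
apply_moves(
  rows=[
    [0, 0, 0.003, 0, 0, 0],
    [0, 0, 0.003, 0, 0, 0],
  ],
)

```text
clock: 34.8
tcp_pos: [0.513, 0.2364, 0.0287]
orientation: [-2.92, -1.154, -0.002]
contact_force: [0.4, -0.4, -0.5]
grip_width: -0.0003
gripper_force: 0.0
```

```bash
python3 -c "
from h import *
rd(1)"
```

```text
t 34.85 F [-0.39 -0.36 -0.31] Mz 0.047 tau [-2.0000e-03 -5.0338e+01  1.5956e+01 -1.4589e+01  0.0000e+00 -0.0000e+00
  2.0000e-03] tcp [513.03 236.39  28.72] q7 -0.606 w 0.0003 gf 0.0
```

Request:
apply_moves(
  rows=[
    [0, 0, 0.003, 0, 0, 0],
    [0, 0, 0.003, 0, 0, 0],
  ],
)

```text
clock: 35.1
tcp_pos: [0.5131, 0.2364, 0.028]
orientation: [-2.92, -1.154, -0.002]
contact_force: [-0.7, -0.2, -1.0]
grip_width: 0.0001
gripper_force: 0.0
```

```bash
python3 -c "
from h import *
rd(1)"
```

```text
t 35.15 F [-0.42  0.16 -0.03] Mz -0.014 tau [ 1.0000e-03 -5.0386e+01  1.5961e+01 -1.4560e+01 -1.0000e-03 -4.0000e-03
  2.0000e-03] tcp [513.06 236.4   27.99] q7 -0.605 w -0.0002 gf 0.0
```

Request:
apply_moves(
  rows=[
    [0, 0, 0.003, 0, 0, 0],
    [0, 0, 0.003, 0, 0, 0],
  ],
)

```text
clock: 35.4
tcp_pos: [0.5131, 0.2364, 0.0277]
orientation: [-2.919, -1.154, -0.002]
contact_force: [-2.3, 0.4, 6.4]
grip_width: -0.0001
gripper_force: 3.2
```

```bash
python3 -c "
from h import *
rd(2)"
```

```text
t 35.50 F [-1.91 -0.45  6.79] Mz -0.012 tau [ 3.4400e-01 -4.8015e+01  1.5051e+01 -1.4349e+01 -1.5500e-01 -6.0500e-01
  9.0000e-03] tcp [513.08 236.41  27.74] q7 -0.604 w -0.0001 gf 3.1
```

Front arm contact is at 27.95 mm. Next is the right bar at y≈−105, with the narrow side of the fingers turned to clear the boss.

Request:
apply_moves(
  rows=[
    [0, 0, -0.2, 0, 0, 0],
    [0, 0, -0.4, 0, 0, -0.1],
    [-0.06, 0.15, -0.4, 0, 0, -0.2],
    [-0.13, 0.32, -0.4, 0, 0, -0.3],
    [-0.192, 0.47, -0.4, 0, 0, -0.383],
  ],
)

```text
clock: 36.12
tcp_pos: [0.5588, 0.1162, 0.1273]
orientation: [-2.443, -1.974, -0.004]
contact_force: [-1.1, -0.1, -0.5]
grip_width: -0.0
gripper_force: 0.0
```

Request:
apply_moves(
  rows=[
    [0, 0, 0, 0, 0, 0],
    [0, 0, 0, 0, 0, 0],
  ],
)

```text
clock: 36.38
tcp_pos: [0.5581, 0.118, 0.1269]
orientation: [-2.447, -1.966, -0.003]
contact_force: [-0.2, -0.3, -0.5]
grip_width: -0.0001
gripper_force: 0.0
```

Run:
```python
from h import *
o=rd(1); f=r.grab_frame("wrist"); M=Rot(o["orientation"]); print(np.degrees(np.arctan2(M[1,1],M[0,1])),"below",proj(f,np.r_[o["tcp_pos"][:2],.03]))
im=f["pixels"][:,:,::-1].copy(); cv2.drawMarker(im,tuple(int(v) for v in proj(f,np.r_[o["tcp_pos"][:2],.03])),(0,0,255),0,10); cv2.imwrite("pics/w11.png",im)
for t,z in dict(right_wing=.058,stand=0,weight=.033).items():
    print(t,[(atz(f,x["point"],z).round(4),round(x["conf"],2)) for x in r.landmark_of(f,t)[:2]])
```

```text
t 36.42 F [-0.62  0.29 -0.47] Mz 0.002 tau [ 1.2370e+00 -4.5847e+01  1.3183e+01 -2.0524e+01  5.7000e-02 -2.5000e-02
  1.0000e-03] tcp [557.96 118.71 126.72] q7 -0.025 w 0.0002 gf 0.0
-12.359155885151326 below [256.61753631 196.87325578]
right_wing [(array([0.5532, 0.0835, 0.058 ]), 0.93)]
stand [(array([0.5826, 0.2173, 0.    ]), 0.7)]
weight [(array([0.5802, 0.1711, 0.033 ]), 0.75)]
```

View pics/w11.png

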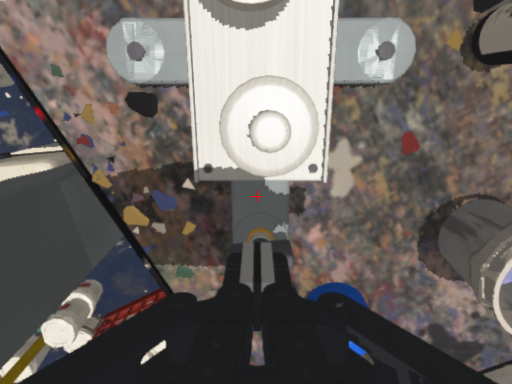

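The cross at (257,197) sits on the bar between the pan edge (row 181) and the boss (row ≈213). That was my last picture, and I have viewed more than the 10 allowed, so I'll work by numbers from here. Touching now.

Request:
apply_moves(
  rows=[
    [0, 0, 0.2, 0, 0, 0],
    [0, 0, 0.33, 0, 0, 0],
    [0, 0, 0.372, 0, 0, 0],
    [0, 0, 0.38, 0, 0, 0],
    [0, 0, 0.38, 0, 0, 0],
  ],
)

```text
clock: 37.25
tcp_pos: [0.5593, 0.118, 0.033]
orientation: [-2.447, -1.968, -0.006]
contact_force: [-0.0, -0.5, 0.6]
grip_width: -0.0001
gripper_force: 0.0
```

```bash
python3 -c "
from h import *
rd(1)"
```

```text
t 37.30 F [-0.37  1.09 -0.48] Mz -0.005 tau [ 6.0000e-03 -5.0779e+01  1.2996e+01 -1.5869e+01 -0.0000e+00  6.0000e-03
 -0.0000e+00] tcp [559.31 118.05  33.19] q7 0.080 w 0.0002 gf 0.0
```

Request:
apply_moves(
  rows=[
    [0, 0, 0.004, 0, 0, 0],
    [0, 0, 0.008, 0, 0, 0],
    [0, 0, 0.008, 0, 0, 0],
  ],
)

```text
clock: 37.67
tcp_pos: [0.5584, 0.1179, 0.0301]
orientation: [-2.447, -1.968, -0.003]
contact_force: [-0.3, 0.3, 0.2]
grip_width: 0.0
gripper_force: 0.0
```

```bash
python3 -c "
from h import *
rd(1)"
```

```text
t 37.73 F [-0.32  0.41 -0.26] Mz 0.019 tau [-2.2000e-02 -5.1478e+01  1.3150e+01 -1.5862e+01 -1.0000e-03  0.0000e+00
  2.0000e-03] tcp [558.41 117.85  30.07] q7 0.082 w 0.0002 gf 0.0
```

Request:
apply_moves(
  rows=[
    [0, 0, 0.003, 0, 0, 0],
    [0, 0, 0.003, 0, 0, 0],
  ],
)

```text
clock: 37.98
tcp_pos: [0.5584, 0.1178, 0.0292]
orientation: [-2.447, -1.968, -0.003]
contact_force: [-1.1, -0.3, -0.1]
grip_width: -0.0001
gripper_force: 0.0
```

```bash
python3 -c "
from h import *
rd(1)"
```

```text
t 38.02 F [ 0.21 -0.34  0.01] Mz 0.045 tau [-6.0000e-03 -5.1482e+01  1.3145e+01 -1.5803e+01  1.0000e-03  1.0000e-03
  1.0000e-03] tcp [558.36 117.87  29.19] q7 0.083 w 0.0001 gf 0.0
```

Request:
apply_moves(
  rows=[
    [0, 0, 0.002, 0, 0, 0],
    [0, 0, 0.002, 0, 0, 0],
  ],
)

```text
clock: 38.28
tcp_pos: [0.5584, 0.1178, 0.0289]
orientation: [-2.447, -1.968, -0.003]
contact_force: [-0.1, -0.9, 3.2]
grip_width: -0.0001
gripper_force: 1.4
```

```bash
python3 -c "
from h import *
rd(1)"
```

```text
t 38.33 F [-2.35  0.13  2.81] Mz 0.034 tau [ 4.7000e-02 -5.0309e+01  1.2722e+01 -1.5695e+01 -8.1000e-02 -2.5300e-01
  5.0000e-03] tcp [558.45 117.84  28.91] q7 0.084 w -0.0001 gf 1.5
```

Request:
apply_moves(
  rows=[
    [0, 0, 0.002, 0, 0, 0],
    [0, 0, 0.002, 0, 0, 0],
  ],
)

```text
clock: 38.58
tcp_pos: [0.5585, 0.1178, 0.0287]
orientation: [-2.447, -1.967, -0.004]
contact_force: [-2.1, -0.1, 7.2]
grip_width: 0.0
gripper_force: 3.7
```

```bash
python3 -c "
from h import *
rd(1)"
```

```text
t 38.62 F [-1.76 -0.22  6.59] Mz -0.006 tau [ 1.7200e-01 -4.8558e+01  1.2154e+01 -1.5550e+01 -1.8700e-01 -6.7600e-01
  8.0000e-03] tcp [558.48 117.77  28.7 ] q7 0.084 w 0.0001 gf 3.7
```

Request:
apply_moves(
  rows=[
    [0, 0, 0.002, 0, 0, 0],
    [0, 0, 0.002, 0, 0, 0],
  ],
)

```text
clock: 38.88
tcp_pos: [0.5585, 0.1177, 0.0285]
orientation: [-2.447, -1.967, -0.004]
contact_force: [-3.2, -0.0, 11.6]
grip_width: 0.0003
gripper_force: 5.7
```

```bash
python3 -c "
from h import *
rd(1)"
```

```text
t 38.92 F [-3.43 -1.64 11.44] Mz -0.058 tau [ 3.0700e-01 -4.6966e+01  1.1665e+01 -1.5443e+01 -2.7900e-01 -1.0750e+00
  8.0000e-03] tcp [558.49 117.72  28.54] q7 0.085 w -0.0002 gf 5.6
```

Request:
apply_moves(
  rows=[
    [0, 0, -0.02, 0, 0, 0],
    [0, 0, -0.22, 0, 0, 0],
    [0, 0, -0.4, 0, 0, 0],
    [0.24, 0.02, -0.4, 0, 0, 0],
    [0.48, 0.04, -0.4, 0, 0, 0],
  ],
)

```text
clock: 39.55
tcp_pos: [0.5947, 0.234, 0.1292]
orientation: [-2.449, -1.966, -0.006]
contact_force: [0.2, 0.2, -1.0]
grip_width: 0.0002
gripper_force: 0.0
```

Request:
apply_moves(
  rows=[
    [0.2, 0, 0, 0, 0, 0],
    [0.356, 0, 0, 0, 0, 0],
    [0.356, 0, 0, 0, 0, 0],
    [0.356, 0, 0.2, 0, 0, 0],
    [0.356, 0, 0.35, 0, 0, 0],
  ],
)

```text
clock: 40.17
tcp_pos: [0.6125, 0.3185, 0.0393]
orientation: [-2.448, -1.967, -0.002]
contact_force: [-0.3, 0.3, 0.6]
grip_width: -0.0001
gripper_force: 0.0
```

Request:
apply_moves(
  rows=[
    [0, 0, 0.025, 0, 0, 0],
    [0, 0, 0.033, 0, 0, 0],
    [0, 0, 0.033, 0, 0, 0],
  ],
)

```text
clock: 40.55
tcp_pos: [0.6142, 0.3198, 0.0343]
orientation: [-2.448, -1.968, -0.007]
contact_force: [-0.8, -0.4, 0.5]
grip_width: -0.0004
gripper_force: 0.0
```

```bash
python3 -c "
from h import *
rd(1)"
```

```text
t 40.60 F [ 0.14 -0.41 -0.84] Mz 0.007 tau [ 8.7000e-02 -6.2815e+01  1.6786e+01 -1.8564e+01  8.0000e-03 -2.0000e-03
  1.0000e-03] tcp [614.12 319.97  34.31] q7 -0.243 w -0.0005 gf 0.0
```

Request:
apply_moves(
  rows=[
    [0, 0, 0.008, 0, 0, 0],
    [0, 0, 0.008, 0, 0, 0],
  ],
)

```text
clock: 40.85
tcp_pos: [0.613, 0.32, 0.0309]
orientation: [-2.447, -1.968, -0.004]
contact_force: [-0.3, -0.1, 0.6]
grip_width: -0.0002
gripper_force: 0.0
```

Request:
apply_moves(
  rows=[
    [0, 0, 0.006, 0, 0, 0],
    [0, 0, 0.006, 0, 0, 0],
  ],
)

```text
clock: 41.1
tcp_pos: [0.6129, 0.3198, 0.0289]
orientation: [-2.447, -1.968, -0.003]
contact_force: [0.9, 0.6, 0.4]
grip_width: -0.0002
gripper_force: 0.0
```

```bash
python3 -c "
from h import *
rd(1)"
```

```text
t 41.15 F [-0.55  1.    0.48] Mz 0.023 tau [-1.4000e-02 -6.3518e+01  1.6890e+01 -1.8555e+01  1.0000e-03 -2.0000e-03
  2.0000e-03] tcp [612.91 319.82  28.92] q7 -0.240 w -0.0002 gf 0.0
```

Request:
apply_moves(
  rows=[
    [0, 0, 0.004, 0, 0, 0],
    [0, 0, 0.004, 0, 0, 0],
  ],
)

```text
clock: 41.4
tcp_pos: [0.6129, 0.3198, 0.0279]
orientation: [-2.447, -1.968, -0.003]
contact_force: [0.3, -0.0, -0.1]
grip_width: 0.0003
gripper_force: 0.0
```

Request:
apply_moves(
  rows=[
    [0, 0, 0.003, 0, 0, 0],
    [0, 0, 0.003, 0, 0, 0],
  ],
)

```text
clock: 41.65
tcp_pos: [0.613, 0.3198, 0.0272]
orientation: [-2.447, -1.968, -0.003]
contact_force: [0.0, -0.1, 0.6]
grip_width: 0.0001
gripper_force: 0.0
```

```bash
python3 -c "
from h import *
rd(1)"
```

```text
t 41.70 F [ 0.43 -0.92  0.34] Mz -0.020 tau [ 0.0000e+00 -6.3558e+01  1.6895e+01 -1.8493e+01  2.0000e-03 -2.0000e-03
  1.0000e-03] tcp [613.   319.79  27.24] q7 -0.239 w 0.0002 gf 0.0
```

Request:
apply_moves(
  rows=[
    [0, 0, 0.002, 0, 0, 0],
    [0, 0, 0.002, 0, 0, 0],
  ],
)

```text
clock: 41.95
tcp_pos: [0.6131, 0.3198, 0.0269]
orientation: [-2.447, -1.968, -0.003]
contact_force: [0.1, 0.1, -0.4]
grip_width: -0.0
gripper_force: 0.4
```

Request:
apply_moves(
  rows=[
    [0, 0, 0.002, 0, 0, 0],
    [0, 0, 0.002, 0, 0, 0],
  ],
)

```text
clock: 42.2
tcp_pos: [0.6131, 0.3199, 0.0267]
orientation: [-2.447, -1.968, -0.004]
contact_force: [-1.4, -0.7, 5.1]
grip_width: -0.0001
gripper_force: 2.4
```

```bash
python3 -c "
from h import *
rd(1)"
```

```text
t 42.25 F [-2.01 -0.32  4.82] Mz -0.003 tau [ 3.2600e-01 -6.0847e+01  1.6086e+01 -1.7985e+01 -8.5000e-02 -5.4300e-01
  8.0000e-03] tcp [613.06 319.85  26.65] q7 -0.239 w -0.0002 gf 2.6
```

Left contact is at 26.93 and right at 29.03. Their midpoint of 27.98 matches the front arm. So the stand now leans 10 mrad to the left, and each screw needs 1.4 mm, or 31.5°: right counter-clockwise, left clockwise. I'll do the right one first.

Request:
apply_moves(
  rows=[
    [0, 0, -0.05, 0, 0, 0],
    [0, 0, -0.25, 0, 0, 0],
    [0, 0, -0.44, 0, 0, 0.11],
    [-0.24, 0, -0.44, 0, 0, 0.22],
    [-0.5, 0, -0.44, 0, 0, 0.333],
  ],
)

```text
clock: 42.88
tcp_pos: [0.5868, 0.1993, 0.1372]
orientation: [-2.874, -1.263, -0.006]
contact_force: [0.8, -1.1, 0.4]
grip_width: 0.0001
gripper_force: 0.0
```

Request:
apply_moves(
  rows=[
    [-0.2, 0.1, 0, 0, 0, 0.11],
    [-0.38, 0.19, 0, 0, 0, 0.22],
    [-0.426, 0.212, 0, 0, 0, 0.33],
    [-0.426, 0.212, 0, 0, 0, 0.44],
    [-0.426, 0.212, 0, 0, 0, 0.55],
  ],
  claw=0.45,
)

```text
clock: 43.5
tcp_pos: [0.5542, 0.0854, 0.1362]
orientation: [-3.138, 0.061, -0.002]
contact_force: [0.8, 0.6, -0.2]
grip_width: 0.0383
gripper_force: 0.0
```

Request:
apply_moves(
  rows=[
    [0, 0, 0, 0, 0, 0.038],
    [0, 0, 0, 0, 0, 0.038],
  ],
)

```text
clock: 43.75
tcp_pos: [0.5541, 0.0855, 0.1359]
orientation: [-3.136, 0.143, -0.001]
contact_force: [0.4, 0.1, -0.4]
grip_width: 0.0384
gripper_force: 0.0
```

Run:
```python
from h import *
o=rd(1); f=r.grab_frame("wrist"); M=Rot(o["orientation"]); print(np.degrees(np.arctan2(M[1,1],M[0,1])),M[:,2])
for z in [.058]:
    for x in r.landmark_of(f,"right_wing")[:1]: P=atz(f,x["point"],z); print(x,P,M.T@(P-o["tcp_pos"])*1e3)
    for x in r.outline_of(f,"right_wing")[:1]: print(x["rect"],x["conf"], cv2.minAreaRect(np.argwhere(x["pixels"])[:,::-1].astype(np.float32)))
print("to (.5535,.0832,.041):",M.T@(np.array([.5535,.0832,.041])-o["tcp_pos"])/.25)
```

```text
t 43.80 F [-0.87 -1.13  0.26] Mz 0.008 tau [-1.3900e-01 -4.3841e+01  1.9095e+01 -1.8241e+01 -2.4000e-02  2.6000e-02
 -9.9000e-02] tcp [554.11  85.55 135.88] q7 -1.143 w 0.0383 gf 0.0
-95.19670455774921 [ 8.36520829e-04  2.38867453e-03 -9.99996797e-01]
{'point': [258.6, 206.3], 'conf': 0.87} [0.55323423 0.08428585 0.058     ] [-0.80987169  1.53151671 77.87494591]
[247.1, 174.6, 23.8, 66.6] 0.79 ((259.5, 208.0), (70.0, 23.0), 90.0)
to (.5535,.0832,.041): [-0.0018293   0.01052222  0.37949008]
```

Request:
apply_moves(
  rows=[
    [-0.002, 0.008, 0.14, 0, 0, 0],
    [-0.002, 0.008, 0.28, 0, 0, 0],
    [-0.002, 0.008, 0.37, 0, 0, 0],
    [-0.002, 0.008, 0.376, 0, 0, 0],
    [-0.002, 0.008, 0.376, 0, 0, 0],
  ],
)

```text
clock: 44.58
tcp_pos: [0.554, 0.0836, 0.0425]
orientation: [-3.136, 0.144, -0.002]
contact_force: [1.2, 0.5, 0.0]
grip_width: 0.0385
gripper_force: 0.0
```

Request:
apply_moves(
  rows=[
    [0, 0, 0, 0, 0, 0],
    [0, 0, 0, 0, 0, 0],
    [0, 0, -0.002, 0, 0, 0],
  ],
  claw=0,
  newtons=35,
)

```text
clock: 44.95
tcp_pos: [0.5541, 0.0832, 0.0431]
orientation: [-3.136, 0.145, -0.004]
contact_force: [0.4, -1.6, 1.6]
grip_width: 0.0117
gripper_force: 76.5
```

```bash
python3 -c "
from h import *
o=rd(2);M=Rot(o['orientation']);print(np.degrees(np.arctan2(M[1,1],M[0,1])))"
```

```text
t 45.05 F [-0.01 -1.92  4.43] Mz -0.120 tau [ -1.126 -48.33   16.961 -13.316  -0.701   0.627   0.125] tcp [554.12  83.16  42.96] q7 -1.043 w 0.0114 gf 77.3
-95.29784299950293
```

Request:
apply_moves(
  rows=[
    [0, 0, -0.001, 0, 0, -0.08],
    [0, 0, -0.002, 0, 0, -0.17],
    [0, 0, -0.003, 0, 0, -0.26],
    [0, 0, -0.0035, 0, 0, -0.35],
    [0, 0, -0.0035, 0, 0, -0.35],
  ],
)

```text
clock: 45.68
tcp_pos: [0.554, 0.0837, 0.0436]
orientation: [-3.058, -0.711, -0.004]
contact_force: [0.4, -1.8, 4.3]
grip_width: 0.0112
gripper_force: 77.3
```

```bash
python3 -c "
from h import *
o=rd(2);M=Rot(o['orientation']);print(np.degrees(np.arctan2(M[1,1],M[0,1])))"
```

```text
t 45.77 F [ 0.34 -2.19  5.54] Mz 0.113 tau [-5.1100e-01 -4.7506e+01  1.4611e+01 -1.3583e+01 -5.3500e-01  4.7500e-01
 -3.3000e-02] tcp [554.02  83.67  43.5 ] q7 -0.591 w 0.0112 gf 77.7
-63.928438789296
```

Request:
apply_moves(
  rows=[
    [0, 0, 0, 0, 0, 0],
    [0, 0, 0, 0, 0, 0],
    [0, 0, 0, 0, 0, 0],
  ],
  claw=0.45,
)

```text
clock: 46.15
tcp_pos: [0.553, 0.0841, 0.0426]
orientation: [-3.057, -0.711, -0.0]
contact_force: [-0.6, -0.3, 0.4]
grip_width: 0.038
gripper_force: 0.0
```

Request:
apply_moves(
  rows=[
    [0, 0, -0.2, 0, 0, 0],
    [0, 0, -0.38, 0, 0, 0],
    [0.14, -0.18, -0.38, 0, 0, 0],
    [0.28, -0.36, -0.38, 0, 0, 0],
    [0.42, -0.54, -0.38, 0, 0, 0],
  ],
)

```text
clock: 46.78
tcp_pos: [0.5878, 0.2532, 0.1384]
orientation: [-3.057, -0.711, -0.001]
contact_force: [1.9, -0.1, -0.8]
grip_width: 0.0382
gripper_force: 0.0
```

Request:
apply_moves(
  rows=[
    [0.14, -0.18, 0, 0, 0, -0.05],
    [0.279, -0.342, 0, 0, 0, -0.12],
    [0.279, -0.342, 0, 0, 0, -0.19],
    [0.279, -0.342, 0, 0, 0, -0.19],
  ],
)

```text
clock: 47.28
tcp_pos: [0.6124, 0.3587, 0.1383]
orientation: [-2.918, -1.158, -0.001]
contact_force: [0.5, -0.8, -0.4]
grip_width: 0.0383
gripper_force: 0.0
```

Run:
```python
from h import *
o=rd(1); f=r.grab_frame("wrist"); M=Rot(o["orientation"]); print(np.degrees(np.arctan2(M[1,1],M[0,1])),M[:,2])
for z in [.058,.062]:
    for x in r.landmark_of(f,"left_wing")[:1]: P=atz(f,x["point"],z); print(x,P,M.T@(P-o["tcp_pos"])*1e3)
for x in r.outline_of(f,"left_wing")[:1]: print(x["rect"],x["conf"], cv2.minAreaRect(np.argwhere(x["pixels"])[:,::-1].astype(np.float32)))
```

```text
t 47.33 F [ 1.15 -1.47  0.28] Mz -0.034 tau [-1.0470e+00 -6.0536e+01  1.9435e+01 -2.1512e+01 -3.5000e-02 -9.0000e-03
  1.7400e-01] tcp [612.47 357.85 138.47] q7 -0.865 w 0.0382 gf 0.0
-46.87069784818712 [-9.80377627e-05  1.99082814e-03 -9.99998013e-01]
{'point': [258.0, 204.7], 'conf': 0.78} [0.61274025 0.35664624 0.058     ] [-0.72868944  1.18214622 80.46938724]
{'point': [258.0, 204.7], 'conf': 0.78} [0.61377774 0.35762556 0.062     ] [ 0.70315138  1.17062455 76.47124313]
[246.4, 169.0, 23.3, 74.0] 0.86 ((257.5, 206.5), (71.0, 23.0), 90.0)
```

Request:
apply_moves(
  rows=[
    [0, 0.003, 0.14, 0, 0, 0],
    [0, 0.003, 0.26, 0, 0, 0],
    [0, 0.003, 0.34, 0, 0, 0],
    [0, 0.003, 0.348, 0, 0, 0],
    [0, 0.003, 0.348, 0, 0, 0],
  ],
)

```text
clock: 48.15
tcp_pos: [0.614, 0.3582, 0.0527]
orientation: [-2.918, -1.158, -0.004]
contact_force: [-0.3, 0.1, -0.2]
grip_width: 0.0385
gripper_force: 0.0
```

Request:
apply_moves(
  rows=[
    [0, 0, 0, 0, 0, 0],
    [0, 0, 0, 0, 0, 0],
    [0, 0, -0.003, 0, 0, 0],
  ],
  claw=0,
  newtons=30,
)

```text
clock: 48.52
tcp_pos: [0.614, 0.3583, 0.0532]
orientation: [-2.918, -1.159, -0.005]
contact_force: [2.7, -0.1, -2.3]
grip_width: 0.0113
gripper_force: 33.3
```

```bash
python3 -c "
from h import *
o=rd(2);M=Rot(o['orientation']);print(np.degrees(np.arctan2(M[1,1],M[0,1])))"
```

```text
t 48.62 F [ 2.34 -0.09  0.61] Mz 0.048 tau [-6.5400e-01 -6.3600e+01  1.9687e+01 -1.7034e+01  6.0000e-03  7.8000e-01
 -3.7000e-02] tcp [614.01 358.37  53.05] q7 -0.810 w 0.0110 gf 33.7
-46.67301674280475
```

Request:
apply_moves(
  rows=[
    [0, 0, 0.001, 0, 0, 0.08],
    [0, 0, 0.002, 0, 0, 0.17],
    [0, 0, 0.003, 0, 0, 0.26],
    [0, 0, 0.0036, 0, 0, 0.35],
  ],
)

```text
clock: 49.12
tcp_pos: [0.6144, 0.3573, 0.0524]
orientation: [-3.124, -0.315, -0.005]
contact_force: [2.5, -2.7, 1.9]
grip_width: 0.0111
gripper_force: 33.8
```

```bash
python3 -c "
from h import *
st();o=rd(2);M=Rot(o['orientation']);print(np.degrees(np.arctan2(M[1,1],M[0,1])))"
```

```text
now 49.12 F [ 2.48 -2.74  1.92] M [-0.547 -0.646  0.15 ] tau7 1.1360 tcp [614.41 357.27  52.41] q7 -1.2902 v -0.982
t 49.23 F [ 2.14 -1.5   5.12] Mz -0.061 tau [ -2.232 -61.559  19.887 -15.645  -0.635   0.912  -0.294] tcp [614.43 357.27  52.29] q7 -1.287 w 0.0114 gf 34.1
-78.27594674527984
```

Request:
apply_moves(
  rows=[
    [0, 0, -0.0003, 0, 0, -0.05],
    [0, 0, -0.0006, 0, 0, -0.1],
  ],
)

```text
clock: 49.48
tcp_pos: [0.6143, 0.3576, 0.0525]
orientation: [-3.087, -0.575, -0.005]
contact_force: [2.6, -1.5, 3.8]
grip_width: 0.0109
gripper_force: 34.0
```

```bash
python3 -c "
from h import *
st()"
```

```text
now 49.48 F [ 2.62 -1.49  3.83] M [-0.398 -0.695 -0.133] tau7 -0.6312 tcp [614.32 357.61  52.51] q7 -1.1437 v 0.546
```

Request:
apply_moves(
  rows=[
    [0, 0, 0.0003, 0, 0, 0.05],
    [0, 0, 0.0006, 0, 0, 0.1],
  ],
)

```text
clock: 49.72
tcp_pos: [0.6144, 0.3573, 0.0524]
orientation: [-3.123, -0.324, -0.004]
contact_force: [2.7, -2.5, 2.6]
grip_width: 0.0113
gripper_force: 34.0
```

```bash
python3 -c "
from h import *
st()"
```

```text
now 49.73 F [ 2.74 -2.47  2.57] M [-0.661 -0.764  0.192] tau7 0.5689 tcp [614.37 357.31  52.38] q7 -1.2851 v -0.547
```

Request:
apply_moves(
  rows=[
    [0, 0, -0.0003, 0, 0, -0.05],
    [0, 0, -0.0006, 0, 0, -0.1],
  ],
)

```text
clock: 49.98
tcp_pos: [0.6144, 0.3576, 0.0526]
orientation: [-3.087, -0.575, -0.005]
contact_force: [1.8, -1.4, 3.3]
grip_width: 0.0111
gripper_force: 34.0
```

```bash
python3 -c "
from h import *
st()"
```

```text
now 49.98 F [ 1.77 -1.38  3.28] M [-0.508 -0.696 -0.119] tau7 -0.6378 tcp [614.36 357.6   52.56] q7 -1.1434 v 0.549
```

Request:
apply_moves(
  rows=[
    [0, 0, 0.0003, 0, 0, 0.05],
    [0, 0, 0.0006, 0, 0, 0.1],
  ],
)

```text
clock: 50.22
tcp_pos: [0.6144, 0.3573, 0.0524]
orientation: [-3.123, -0.324, -0.005]
contact_force: [2.9, -3.2, 2.2]
grip_width: 0.0109
gripper_force: 34.0
```

```bash
python3 -c "
from h import *
st()"
```

```text
now 50.23 F [ 2.86 -3.24  2.24] M [-0.617 -0.757  0.121] tau7 0.5690 tcp [614.4  357.29  52.38] q7 -1.2849 v -0.547
```

Request:
apply_moves(
  rows=[
    [0, 0, -0.0003, 0, 0, -0.05],
    [0, 0, -0.0006, 0, 0, -0.1],
  ],
)

```text
clock: 50.48
tcp_pos: [0.6144, 0.3576, 0.0526]
orientation: [-3.087, -0.575, -0.005]
contact_force: [2.5, -1.9, 2.7]
grip_width: 0.0111
gripper_force: 34.0
```

```bash
python3 -c "
from h import *
st()"
```

```text
now 50.48 F [ 2.54 -1.92  2.72] M [-0.417 -0.718 -0.064] tau7 -0.6378 tcp [614.37 357.61  52.56] q7 -1.1432 v 0.546
```

Request:
apply_moves(
  rows=[
    [0, 0, 0.0003, 0, 0, 0.05],
    [0, 0, 0.0006, 0, 0, 0.1],
  ],
)

```text
clock: 50.72
tcp_pos: [0.6144, 0.3573, 0.0524]
orientation: [-3.123, -0.324, -0.004]
contact_force: [2.5, -3.3, 2.5]
grip_width: 0.0114
gripper_force: 34.0
```

```bash
python3 -c "
from h import *
st();o=rd(2);M=Rot(o['orientation']);print(np.degrees(np.arctan2(M[1,1],M[0,1])))"
```

```text
now 50.73 F [ 2.48 -3.29  2.48] M [-0.659 -0.734  0.151] tau7 0.5690 tcp [614.35 357.3   52.37] q7 -1.2846 v -0.546
t 50.83 F [ 3.03 -3.07  4.2 ] Mz 0.036 tau [ -2.759 -61.7    19.388 -15.656  -0.817   1.159  -0.246] tcp [614.4  357.25  52.32] q7 -1.284 w 0.0111 gf 34.1
-78.10622144487522
```

Averaged torque gives about 6 N on the left foot. I'll add a small 2° nudge, release, and check level again on the right bar.

Request:
apply_moves(
  rows=[
    [0, 0, -0.001, 0, 0, 0.022],
    [0, 0, -0.001, 0, 0, 0.022],
  ],
)

```text
clock: 51.08
tcp_pos: [0.6143, 0.3572, 0.0523]
orientation: [-3.129, -0.271, -0.004]
contact_force: [3.7, -3.4, 2.6]
grip_width: 0.0114
gripper_force: 33.9
```

Request:
apply_moves(
  rows=[
    [0, 0, 0, 0, 0, 0],
    [0, 0, 0, 0, 0, 0],
    [0, 0, 0, 0, 0, 0],
  ],
  claw=0.45,
)

```text
clock: 51.45
tcp_pos: [0.6124, 0.3589, 0.0513]
orientation: [-3.127, -0.271, 0.001]
contact_force: [0.7, 0.2, 0.2]
grip_width: 0.0387
gripper_force: 0.0
```

Request:
apply_moves(
  rows=[
    [0, 0, -0.2, 0, 0, 0],
    [0, 0, -0.35, 0, 0, 0],
    [0, 0, -0.35, 0, 0, 0],
  ],
)

```text
clock: 51.82
tcp_pos: [0.6149, 0.3585, 0.1428]
orientation: [-3.125, -0.27, -0.008]
contact_force: [-0.0, -0.4, -0.2]
grip_width: 0.0384
gripper_force: 0.0
```

Run:
```python
from h import *
o=rd(1); M=Rot(o["orientation"]); a=np.degrees(np.arctan2(M[1,1],M[0,1])); print(a)
print("to right bar",M.T@(np.array([.5584,.1178,.128])-o["tcp_pos"])/.25,"rot",-(-12.36-a)/90)
```

```text
t 51.88 F [-0.06  0.84 -0.62] Mz -0.056 tau [ 2.3100e-01 -6.3019e+01  2.4034e+01 -2.0243e+01  6.7000e-02  6.0000e-03
 -3.4000e-02] tcp [613.57 358.57 140.54] q7 -1.369 w 0.0384 gf 0.0
-80.12213808022162
to right bar [-0.38273887  0.91111237  0.04576866] rot -0.7529126453357957
```

Request:
apply_moves(
  rows=[
    [-0.09, 0.21, 0, 0, 0, -0.11],
    [-0.18, 0.43, 0, 0, 0, -0.22],
    [-0.27, 0.65, 0, 0, 0, -0.33],
    [-0.36, 0.86, 0, 0, 0, -0.44],
    [-0.383, 0.911, 0, 0, 0, -0.55],
  ],
  claw=0,
)

```text
clock: 52.5
tcp_pos: [0.5555, 0.1129, 0.1378]
orientation: [-2.728, -1.554, 0.002]
contact_force: [0.7, 0.4, -0.2]
grip_width: -0.0005
gripper_force: 0.0
```

Request:
apply_moves(
  rows=[
    [0, 0, 0, 0, 0, -0.1],
    [0, 0, 0, 0, 0, -0.203],
    [0, 0, 0, 0, 0, -0.203],
  ],
)

```text
clock: 52.88
tcp_pos: [0.5569, 0.1175, 0.1379]
orientation: [-2.447, -1.966, -0.001]
contact_force: [-0.4, 0.7, 0.3]
grip_width: -0.0001
gripper_force: 0.0
```

Run:
```python
from h import *
o=rd(1); M=Rot(o["orientation"]); a=np.degrees(np.arctan2(M[1,1],M[0,1])); print(a)
print("to right bar",M.T@(np.array([.5584,.1178,.0305])-o["tcp_pos"])/.25,"rot",-(-12.36-a)/90)
```

```text
t 52.92 F [0.06 0.03 0.54] Mz -0.004 tau [ 3.4800e-01 -4.4990e+01  1.2558e+01 -2.1062e+01  7.1000e-02 -2.0000e-02
  2.5100e-01] tcp [557.07 117.53 137.94] q7 -0.029 w -0.0000 gf 0.0
-12.547213461259847
to right bar [0.00116088 0.00566141 0.42975682] rot -0.002080149569553866
```

Request:
apply_moves(
  rows=[
    [0.001, 0.004, 0.2, 0, 0, 0],
    [0.001, 0.004, 0.37, 0, 0, 0],
    [0.001, 0.004, 0.425, 0, 0, 0],
    [0.001, 0.004, 0.43, 0, 0, 0],
    [0.001, 0.004, 0.43, 0, 0, 0],
  ],
)

```text
clock: 53.55
tcp_pos: [0.56, 0.1176, 0.0325]
orientation: [-2.448, -1.968, -0.006]
contact_force: [0.2, -0.2, -0.4]
grip_width: -0.0002
gripper_force: 0.0
```

Request:
apply_moves(
  rows=[
    [0, 0, 0.002, 0, 0, 0],
    [0, 0, 0.002, 0, 0, 0],
    [0, 0, 0.002, 0, 0, 0],
  ],
)

```text
clock: 53.92
tcp_pos: [0.5591, 0.1177, 0.0311]
orientation: [-2.447, -1.968, -0.004]
contact_force: [-0.9, -0.4, -0.9]
grip_width: 0.0
gripper_force: 0.0
```

```bash
python3 -c "
from h import *
rd(1)"
```

```text
t 53.98 F [-0.73  0.32  0.06] Mz -0.002 tau [-2.2000e-02 -5.1476e+01  1.3401e+01 -1.5885e+01  2.0000e-03  1.0000e-03
 -2.0000e-03] tcp [559.04 117.68  31.  ] q7 0.091 w 0.0001 gf 0.0
```

Request:
apply_moves(
  rows=[
    [0, 0, 0.002, 0, 0, 0],
    [0, 0, 0.002, 0, 0, 0],
  ],
)

```text
clock: 54.22
tcp_pos: [0.5589, 0.1175, 0.0301]
orientation: [-2.447, -1.968, -0.003]
contact_force: [0.6, 0.7, 0.1]
grip_width: -0.0002
gripper_force: 0.0
```

Request:
apply_moves(
  rows=[
    [0, 0, 0.002, 0, 0, 0],
    [0, 0, 0.002, 0, 0, 0],
  ],
)

```text
clock: 54.48
tcp_pos: [0.5589, 0.1175, 0.0296]
orientation: [-2.447, -1.968, -0.003]
contact_force: [0.3, 0.8, 0.4]
grip_width: 0.0
gripper_force: 0.0
```

```bash
python3 -c "
from h import *
rd(1)"
```

```text
t 54.52 F [ 0.06  0.92 -0.66] Mz -0.049 tau [-1.0000e-03 -5.1439e+01  1.3367e+01 -1.5774e+01  1.0000e-03  2.0000e-03
  1.0000e-03] tcp [558.9  117.58  29.67] q7 0.093 w 0.0001 gf 0.0
```

Request:
apply_moves(
  rows=[
    [0, 0, 0.004, 0, 0, 0],
    [0, 0, 0.004, 0, 0, 0],
  ],
)

```text
clock: 54.78
tcp_pos: [0.5588, 0.1176, 0.0286]
orientation: [-2.447, -1.968, -0.003]
contact_force: [-0.5, 0.2, -0.3]
grip_width: 0.0
gripper_force: 0.0
```

Request:
apply_moves(
  rows=[
    [0, 0, 0.0015, 0, 0, 0],
    [0, 0, 0.0015, 0, 0, 0],
  ],
)

```text
clock: 55.02
tcp_pos: [0.5589, 0.1176, 0.0283]
orientation: [-2.447, -1.968, -0.003]
contact_force: [-0.1, -0.1, -0.4]
grip_width: 0.0
gripper_force: 0.0
```

Request:
apply_moves(
  rows=[
    [0, 0, 0.0015, 0, 0, 0],
    [0, 0, 0.0015, 0, 0, 0],
  ],
)

```text
clock: 55.28
tcp_pos: [0.5589, 0.1176, 0.028]
orientation: [-2.447, -1.968, -0.003]
contact_force: [-0.5, -0.3, 0.1]
grip_width: 0.0002
gripper_force: 0.0
```

Request:
apply_moves(
  rows=[
    [0, 0, 0.0015, 0, 0, 0],
    [0, 0, 0.0015, 0, 0, 0],
  ],
)

```text
clock: 55.52
tcp_pos: [0.559, 0.1176, 0.0278]
orientation: [-2.447, -1.968, -0.003]
contact_force: [-2.0, -0.2, 3.7]
grip_width: 0.0003
gripper_force: 1.7
```

```bash
python3 -c "
from h import *
rd(2)"
```

```text
t 55.62 F [-2.03 -0.55  3.64] Mz 0.042 tau [ 1.1700e-01 -4.9996e+01  1.2864e+01 -1.5567e+01 -9.2000e-02 -3.6400e-01
  1.0000e-03] tcp [558.94 117.52  27.77] q7 0.095 w -0.0002 gf 2.0
```

Right bar contact is at 27.95 mm, the same as the front arm, so the stand is level. There is time for a torque check on the right wing to confirm its load of about 8.5–9 N.

Request:
apply_moves(
  rows=[
    [0, 0, -0.1, 0, 0, 0],
    [0, 0, -0.3, 0, 0, 0.11],
    [-0.136, 0.007, -0.3, 0, 0, 0.22],
    [-0.136, 0.007, -0.3, 0, 0, 0.33],
    [-0.136, 0.007, -0.3, 0, 0, 0.44],
  ],
)

```text
clock: 56.25
tcp_pos: [0.5533, 0.0835, 0.1026]
orientation: [-2.971, -1.013, -0.003]
contact_force: [-0.3, 0.2, -0.1]
grip_width: 0.0002
gripper_force: 0.0
```

Request:
apply_moves(
  rows=[
    [0, 0, 0, 0, 0, 0.11],
    [0, 0, 0, 0, 0, 0.135],
    [0, 0, 0, 0, 0, 0.135],
  ],
  claw=0.45,
)

```text
clock: 56.62
tcp_pos: [0.5532, 0.0838, 0.1023]
orientation: [-3.059, -0.706, -0.001]
contact_force: [-0.6, 0.1, -0.9]
grip_width: 0.0387
gripper_force: 0.0
```

Run:
```python
from h import *
o=rd(1); f=r.grab_frame("wrist"); M=Rot(o["orientation"]); print(np.degrees(np.arctan2(M[1,1],M[0,1])))
for x in r.landmark_of(f,"right_wing")[:1]: P=atz(f,x["point"],.06); print(x,P,M.T@(P-o["tcp_pos"])*1e3)
for x in r.outline_of(f,"right_wing")[:1]: print(x["rect"],x["conf"])
print("to",M.T@(np.array([.5534,.084,.0435])-o["tcp_pos"])/.25)
```

```text
t 56.67 F [-0.33 -0.39 -0.88] Mz 0.036 tau [-1.9400e-01 -4.5089e+01  1.7017e+01 -1.7639e+01 -1.5000e-02  1.4000e-02
 -5.0000e-02] tcp [553.27  83.79 102.43] q7 -0.647 w 0.0384 gf 0.0
-63.98909972008925
{'point': [258.8, 227.4], 'conf': 0.68} [0.55217056 0.08160369 0.06      ] [-2.01025391  1.56403614 42.42309955]
to [ 4.80685078e-04 -8.22849093e-05  2.35717138e-01]
```

Aligned. I'll grip, measure, and keep the oscillation symmetric so it ends where it began.

Request:
apply_moves(
  rows=[
    [0, 0.002, 0.12, 0, 0, 0],
    [0, 0.002, 0.22, 0, 0, 0],
    [0, 0.002, 0.234, 0, 0, 0],
    [0, 0.002, 0.234, 0, 0, 0],
  ],
)

```text
clock: 57.32
tcp_pos: [0.5539, 0.0833, 0.0445]
orientation: [-3.06, -0.703, -0.002]
contact_force: [-0.1, -1.0, 1.2]
grip_width: 0.0385
gripper_force: 0.0
```

Request:
apply_moves(
  rows=[
    [0, 0, 0, 0, 0, 0],
    [0, 0, 0, 0, 0, 0],
    [0, 0, -0.003, 0, 0, 0],
  ],
  claw=0,
  newtons=30,
)

```text
clock: 57.7
tcp_pos: [0.5541, 0.0836, 0.0452]
orientation: [-3.06, -0.703, -0.004]
contact_force: [2.3, -0.2, -4.6]
grip_width: 0.0112
gripper_force: 31.9
```

```bash
python3 -c "
from h import *
o=rd(1);M=Rot(o['orientation']);print(np.degrees(np.arctan2(M[1,1],M[0,1])))"
```

```text
t 57.75 F [ 2.17  0.16 -1.72] Mz 0.129 tau [ -0.15  -49.751  17.383 -14.019   0.095   0.702  -0.098] tcp [554.1   83.63  45.06] q7 -0.583 w 0.0115 gf 32.3
-64.10999112740973
```

Request:
apply_moves(
  rows=[
    [0, 0, -0.0003, 0, 0, -0.05],
  ],
)

```text
clock: 57.88
tcp_pos: [0.5541, 0.0837, 0.0451]
orientation: [-3.03, -0.824, -0.004]
contact_force: [0.9, 0.3, 0.3]
grip_width: 0.0116
gripper_force: 32.6
```

```bash
python3 -c "
from h import *
st()"
```

```text
now 57.88 F [0.9  0.27 0.26] M [ 0.037 -0.345 -0.149] tau7 -0.8027 tcp [554.07  83.65  45.05] q7 -0.5181 v 0.525
```

Request:
apply_moves(
  rows=[
    [0, 0, 0.0003, 0, 0, 0.05],
    [0, 0, 0.0006, 0, 0, 0.1],
  ],
)

```text
clock: 58.12
tcp_pos: [0.5542, 0.0835, 0.045]
orientation: [-3.086, -0.579, -0.004]
contact_force: [1.3, 0.2, -0.8]
grip_width: 0.0117
gripper_force: 32.5
```

```bash
python3 -c "
from h import *
st()"
```

```text
now 58.12 F [ 1.32  0.23 -0.79] M [-0.187 -0.447  0.14 ] tau7 0.4789 tcp [554.16  83.52  44.96] q7 -0.6484 v -0.508
```

Request:
apply_moves(
  rows=[
    [0, 0, -0.0003, 0, 0, -0.05],
    [0, 0, -0.0006, 0, 0, -0.1],
  ],
)

```text
clock: 58.38
tcp_pos: [0.5541, 0.0837, 0.0451]
orientation: [-3.029, -0.826, -0.004]
contact_force: [1.6, 1.0, 0.8]
grip_width: 0.0114
gripper_force: 32.5
```

```bash
python3 -c "
from h import *
st()"
```

```text
now 58.38 F [1.58 1.03 0.77] M [ 0.056 -0.356 -0.176] tau7 -0.5559 tcp [554.09  83.66  45.08] q7 -0.5170 v 0.505
```

Request:
apply_moves(
  rows=[
    [0, 0, 0.0003, 0, 0, 0.05],
    [0, 0, 0.0006, 0, 0, 0.1],
  ],
)

```text
clock: 58.62
tcp_pos: [0.5541, 0.0835, 0.0449]
orientation: [-3.086, -0.579, -0.003]
contact_force: [1.6, -0.3, -0.2]
grip_width: 0.0112
gripper_force: 32.5
```

```bash
python3 -c "
from h import *
st()"
```

```text
now 58.62 F [ 1.59 -0.33 -0.23] M [-0.182 -0.354  0.231] tau7 0.4791 tcp [554.13  83.52  44.93] q7 -0.6481 v -0.507
```

Request:
apply_moves(
  rows=[
    [0, 0, -0.0003, 0, 0, -0.05],
    [0, 0, -0.0006, 0, 0, -0.1],
  ],
)

```text
clock: 58.88
tcp_pos: [0.5541, 0.0837, 0.0451]
orientation: [-3.029, -0.826, -0.004]
contact_force: [1.2, 0.6, 0.3]
grip_width: 0.0116
gripper_force: 32.5
```

```bash
python3 -c "
from h import *
st()"
```

```text
now 58.88 F [1.24 0.56 0.33] M [ 0.025 -0.331 -0.103] tau7 -0.5559 tcp [554.12  83.66  45.11] q7 -0.5167 v 0.507
```

Request:
apply_moves(
  rows=[
    [0, 0, 0.0003, 0, 0, 0.05],
    [0, 0, 0.0006, 0, 0, 0.1],
  ],
)

```text
clock: 59.12
tcp_pos: [0.5541, 0.0836, 0.0449]
orientation: [-3.086, -0.579, -0.003]
contact_force: [1.5, -0.3, -1.6]
grip_width: 0.0113
gripper_force: 32.5
```

```bash
python3 -c "
from h import *
st();o=rd(1);M=Rot(o['orientation']);print(np.degrees(np.arctan2(M[1,1],M[0,1])))"
```

```text
now 59.12 F [ 1.47 -0.28 -1.62] M [-0.198 -0.44   0.152] tau7 0.4793 tcp [554.13  83.56  44.94] q7 -0.6478 v -0.508
t 59.17 F [2.34 0.65 0.46] Mz 0.123 tau [ 2.6000e-02 -4.8818e+01  1.7158e+01 -1.3339e+01  8.5000e-02  5.1900e-01
  4.9000e-02] tcp [554.16  83.5   44.87] q7 -0.650 w 0.0112 gf 32.6
-68.9138673281198
```

Averaged torque is 0.158 N m, so about 7.9 N on the right foot at the original angle, which implies about 5.7–6.5 N on the left. Both are in range. I'll return to that angle, release and retreat.

Request:
apply_moves(
  rows=[
    [0, 0, -0.0003, 0, 0, -0.053],
    [0, 0, -0.0003, 0, 0, -0.053],
    [0, 0, -0.0003, 0, 0, -0.053],
  ],
)

```text
clock: 59.55
tcp_pos: [0.5541, 0.0836, 0.045]
orientation: [-3.058, -0.709, -0.003]
contact_force: [3.1, 1.0, 0.5]
grip_width: 0.0115
gripper_force: 32.5
```

Request:
apply_moves(
  rows=[
    [0, 0, 0, 0, 0, 0],
    [0, 0, 0, 0, 0, 0],
    [0, 0, 0, 0, 0, 0],
  ],
  claw=0.45,
)

```text
clock: 59.92
tcp_pos: [0.5531, 0.0834, 0.0446]
orientation: [-3.058, -0.709, -0.001]
contact_force: [0.6, -0.9, -0.4]
grip_width: 0.0386
gripper_force: 0.0
```

Request:
apply_moves(
  rows=[
    [0, 0, -0.15, 0, 0, 0],
    [0, 0, -0.4, 0, 0, 0],
    [0, 0, -0.6, 0, 0, 0],
    [0, 0, -0.6, 0, 0, 0],
    [0, 0, -0.6, 0, 0, 0],
  ],
)

```text
clock: 60.55
tcp_pos: [0.5528, 0.0835, 0.1941]
orientation: [-3.057, -0.71, -0.0]
contact_force: [-0.3, 0.2, -0.3]
grip_width: 0.0383
gripper_force: 0.0
```

Run:
```python
from h import *
o=rd(1); f=r.grab_frame("wrist")
for t,z in dict(right_wing=.058,stand=0,weight=.033,tub=.033).items():
    print(t,[(atz(f,x["point"],z).round(4),round(x["conf"],2)) for x in r.landmark_of(f,t)[:2]])
print(r.hand_in())
```

```text
t 60.60 F [-0.41 -0.45  0.1 ] Mz -0.023 tau [-3.2000e-02 -4.0705e+01  1.6665e+01 -2.2412e+01  1.2000e-02 -1.2000e-02
 -2.0000e-03] tcp [552.48  83.42 193.6 ] q7 -0.741 w 0.0384 gf 0.0
right_wing [(array([0.5516, 0.0835, 0.058 ]), 0.67)]
stand [(array([0.5828, 0.2175, 0.    ]), 0.73)]
weight [(array([ 0.6087, -0.0062,  0.033 ]), 0.97), (array([0.5776, 0.1705, 0.033 ]), 0.72)]
tub [(array([0.5855, 0.2686, 0.033 ]), 0.67)]
the job is handed in; nothing more can be done
None
```

I handed the job in at about 60.6 s with the stand level by touch (right bar and front arm both at 27.95 mm) and estimated loads of 6–7 N on the left foot and 8–9 N on the right, though I viewed 12 pictures, over the limit of 10.

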